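Weight a trophy plinth and offer up its cover plate

ROBOT

A 6-joint arm with a two-finger parallel gripper is mounted at the origin on the work surface. World frame = base frame: x ahead of the robot, y to its left, z up, the work surface at z = 0. Lengths are in mm, angles in rad, forces in N, time in s.
With the tool pointing down it reaches from about 350 to 975 mm from the base axis. Payload 7.1 kg.
Tool frame: the origin (TCP) lies on the centre line of the jaws, within the pads' length; the fingertips stand 17 mm ahead of it and the grasp point (between the pads) lies 2 mm behind it (tip_extent is the distance from the TCP to the fingertips, in mm); z points along the fingers, y is the line along which they close (so a half turn about z gives the same grasp; the last joint's range is limited). The gripper opens to 88 mm and grips with 3 to 60 N. Pads are 20 mm wide; open, the fingers measure 115 mm over their backs; the gripper's body (75 mm by 178 mm) begins 61 mm behind the grasp point.
Start: joints at [-1.335, 0.423, 1.63, -0, 1.089, -0.019], TCP at [157.551, -604.8, 239.675] pointing down, gripper open.
Joint ranges: [-3, 3], [-0.9, 2.11], [0.09, 2.58], [-1.31, 4.45], [0.11, 2.69], [-2.54, 2.54]. Speed limits (rad/s): [2.39, 2.39, 3.01, 3.14, 3.14, 3.14].

INTERFACE

Orientations are given as a rotation vector (axis times angle).
In Python, from workcell import get_obs, get_image, camera_model, close_job, look_for, outline_of, pinpoint, tip_extent gives the robot as it stands.
- The arm moves only by the shell command python3 -m jog 'ROWS'. ROWS is text: rows parted by semicolons, each of 7 numbers parted by spaces: the shift along the tool's x, y, z as a fraction of full scale, then the turn, a rotation vector about the tool's x, y, z as a fraction of full scale, then the closure, from -1 (fully open) to 1 (shut). A call has 1 to 8 rows; each row is the pose to reach, as a shift and turn from the pose commanded when the call began, along the tool's axes at that moment; what a row does not reach only later rows make up. Full scale, the value 1, is 0.2 m for a shift and 30 degrees for a turn. A row lasts 1/10 s, in which the tool goes at most 50 mm and 8.59 degrees, less where a joint would pass 70% of its speed; a pose out of reach is approached as far as the arm can. A call with a number of a shift or a turn outside -1 to 1 is refused whole. A call with a gripper value outside its range is refused whole. The fingers move at their own pace and stop on an object; the grip force is fixed at half the most. Time passes only in rows, so rows that repeat a pose let the fingers close. It gives the time, the measured TCP pose, the force, the opening and the grip force at its end, in the units of the state.
- get_obs(): the state, without advancing time (a new reading comes with each control period).
- get_image(name): name is "side" or "top" or "wrist"; returns the picture (480x640x3 uint8, red, green, blue); there is no depth.
- camera_model(name): a dict with "fx", "fy", "cx", "cy" (pixels), "origin" and "orientation" of the camera in the world; the wrist camera has in their place "tool_from_camera" (4x4, takes a point from camera to tool coordinates, whose origin is the TCP and whose axes are the flange's). Camera axes: x right, y down, z forward; pixel columns grow to the right and rows downward; lengths in mm; the calibration is good to about 2 mm. A picture is of the moment at which its call begins: read the wrist's pose just before it. camera_model takes no time and is no camera call.
- close_job(): hands the job in; it is judged then, once.
Trained networks look in the newest picture that a camera, given by its name, has taken for a name from the list of things; names that differ only in an ending like _2 or _b are one class to them, and where a whole thing is asked for, a point or a joint stands for the part that bears it (a point fixed in the world has none). Each returns a list of dicts, best first, with "confidence" (0 to 1); they miss things now and then, are a little off and sometimes report something else, mostly with a low value. They report only what shows in the picture. A call takes as long as a camera call. They do not tell look-alikes from the thing itself.
- look_for(target, camera): "xyz" ([x, y, z] in mm, in the coordinates of the camera as it stood for that picture, good to about 4 mm: the middle of the surface that is visible of it).
- outline_of(target, camera): "mask" (480x640 bool, what is visible of it).
- pinpoint(target, camera): "xyz" ([x, y, z] in mm, in the coordinates of the camera as it stood for that picture, good to about 4 mm: a listed point, or the origin of a listed thing).
The state is a dict: "t": time; "qpos": joint angles; "qvel": joint speeds; "joint_torque": joint torques, N m; "ee_pos": TCP position; "orientation": TCP orientation; "ft_force": force on the tool from outside, world axes, zero at the start; "moment": the same for the moment, N m; "width": finger opening in mm; "grasp_force": force on a finger pad.
Only numpy, scipy, OpenCV 4.12 (cv2) and the standard library are available. Lean on these libraries where they do the work, as an engineer would, in place of code of your own. Each camera call takes 0.05 s, during which the arm holds its last target. There are 200 camera calls.

TASK

Use the hand scoop to take steel balls from the green trough and tip at least three of them into the open well of the wooden trophy plinth, without touching the balls with the fingers, then lay the scoop back down in the trough. Then pick up the brass cover plate by its square column and hold it level about a centimetre above the plinth, clear of it, with its holes lined up over the plinth's four threaded holes so that a colleague can start the screws; the program finishes while still holding it there, steady. Leave the other things on the bench alone.

Things in the scene. Friction and masses are not known exactly. Their poses are not given: they have to be found in the camera images.
- plinth: trophy plinth fixed to the bench: dark wooden block 150 (own x) x 122 (own y) mm, 55 mm high, skirting 162 x 134 mm, 14 mm high, round its foot. Open rectangular well in its top, 88 (x) x 66 (y) mm, 40 mm deep. Four brass threaded holes 5 mm wide in the rim at x +-56, y +-42 mm. Origin at the centre of its underside, z up.
- plinth_well (a point): centre of the well's mouth, level with the plinth's top (55 mm above the bench); axes as plinth
- plinth_ballast (a point): middle of the well, 8 mm above its floor (23 mm above the bench): every ball lying in the well has its centre within 50 mm of it
- plinth_thread0 (a point): mouth of the threaded hole at plinth x +56, y +42 mm
- plinth_thread2 (a point): mouth of the threaded hole across the diagonal, at plinth x -56, y -42 mm
- cover: loose brass plate, 0.35 to 0.6 kg, flat on the bench: 136 (own x) x 108 (own y) x 4 mm, four 12 mm through holes at x +-56, y +-42 mm as the plinth's threads (a half turn fits too), and in the middle a square column to grip, 24 x 24 mm with sides along x and y, its top 64 mm above the underside, a 34 mm collar 9 mm high at its foot. Origin at the underside's centre, z up.
- cover_hole0 (a point): top of the cover's hole at its own x +56, y +42 mm
- cover_hole2 (a point): top of the cover's hole across the diagonal, at its own x -56, y -42 mm
- tray: green plastic trough fixed to the bench, 230 (own x) x 72 (own y) mm outside, walls 3 mm thick, 22 mm high, floor 3 mm thick. The last 30 mm at the +x end have walls 42 mm high; there the floor ends at x = +93 mm in a 45 degree ramp 20 mm high up to the end wall. Its -x end, where the scoop starts, is nearer the robot. Origin at the underside's centre, z up.
- scoop: loose steel scoop, 0.15 kg, starting level on the trough's floor at its -x end, open front to the trough's +x. Pan 72 (own x) x 60 (y) mm, floor 2 mm thick, side walls 21 mm high (11, then none at the front), back wall 27 mm. Wooden handle behind it, 16 mm wide (y), 18 mm thick, 80 mm long, rising backwards at 17 degrees. Origin at the centre of the pan's underside, x to the open front.
- scoop_pan (a point): middle of the scoop's pan, 11 mm above the pan's underside
- scoop_grip (a point): grip point on the handle's centre line, 70 mm behind the pan's centre and 54 mm above the pan's underside
- ball0_center (a point): centre of a loose steel ball, 16 mm in diameter, 17 g, starting on the tray's floor in front of the scoop
- ball1_center (a point): centre of a loose steel ball, 16 mm in diameter, 17 g, starting on the tray's floor in front of the scoop
- ball2_center (a point): centre of a loose steel ball, 16 mm in diameter, 17 g, starting on the tray's floor in front of the scoop
- ball3_center (a point): centre of a loose steel ball, 16 mm in diameter, 17 g, starting on the tray's floor in front of the scoop
- ball4_center (a point): centre of a loose steel ball, 16 mm in diameter, 17 g, starting on the tray's floor in front of the scoop
- mug: bystander, leave alone: white china mug, 80 mm across, 95 mm high, handle at its own +y. Origin at the centre of its underside.
- phone: bystander, leave alone: black smartphone lying flat, 75 x 155 x 9 mm, long side along its own y. Origin at the centre of its underside.
- screwdriver: bystander, leave alone: screwdriver lying flat, along its own x. Origin at the centre of its underside.
- screw_dish: bystander, leave alone: round aluminium dish, 52 mm across, 18 mm high, with brass screws. Origin at the centre of its underside.
- oil_bottle: bystander, leave alone: white oil bottle, 48 mm across, 120 mm high. Origin at the centre of its underside.
- card_box: bystander, leave alone: small cardboard box, 110 x 65 x 40 mm. Origin at the centre of its underside.
Mind the look-alikes: they are no part of the job. Leave any purple look-alike of the scoop alone. There is more than one size of the cover; the one meant has the size given above.

How it is judged:
By the outcome, as a careful person would: the job done as asked, in the order asked, and still so for the second after the job is handed in, while the arm keeps its last pose, push and grip.
It also fails if it takes over 72 s, if anything falls off the work surface, if the arm or the gripper's body presses on something with over 40 N, if the wrist force passes 120 N, or if a joint passes its speed limit or range.

## Working session

There is one attempt and no reset: what is moved stays moved. The work goes in short steps, Python scripts to look and compute and a shell command to move; the robot and the scene stay as the last step left them, time stands still between calls to the robot, and variables do not carry over. Pictures are saved under pics/ and viewed, at most 10 in all, crops included, and the job is handed in when it is done.

```bash
ls; mkdir -p pics; python3 - <<'E'
from workcell import *
import cv2
o=get_obs(); print(o)
for n in ("top","side"):
    im=get_image(n); cv2.imwrite(f"pics/{n}0.png",im[:,:,::-1])
    m=camera_model(n); print(n,m)
print(camera_model("wrist"), tip_extent)
E
```

```text
pics
{'t': 0.0, 'qpos': array([-1.33503241e+00,  4.23857867e-01,  1.63067358e+00,  1.34337474e-06,
        1.08860238e+00, -1.90255822e-02]), 'qvel': array([ 8.94227845e-04,  1.32297903e-03, -1.57950095e-04,  1.53245385e-03,
        8.49425086e-05, -4.35350799e-04]), 'joint_torque': array([-1.86892081e-03, -5.44624937e+01, -2.73665750e+01,  6.43539196e-02,
        2.28288188e-02, -1.00308598e-04]), 'ee_pos': array([ 157.41298452, -604.30887636,  238.89749889]), 'orientation': array([-3.11461426e+00, -3.98945070e-01,  2.59850226e-04]), 'ft_force': array([ 0.41790644, -0.58852018, -0.55034828]), 'moment': array([ 0.05387912, -0.03007074,  0.00461058]), 'grasp_force': 0.0, 'width': 87.815367058079}
top {'fx': 443.4169248566265, 'fy': 443.4169248566265, 'cx': 317.08800602942335, 'cy': 239.0806875900961, 'origin': array([404.38931849, -26.67696648, 964.12106522]), 'orientation': array([-2.1431349 ,  2.12512302, -0.12846966])}
side {'fx': 527.1792525183855, 'fy': 527.1792525183855, 'cx': 319.74070836595183, 'cy': 237.88575407312257, 'origin': array([228.40735323, 864.62053808, 668.88665877]), 'orientation': array([-0.49380553,  2.59262005, -1.40425901])}
{'fx': 354.49594971376683, 'fy': 354.49594971376683, 'cx': 319.02432856492027, 'cy': 243.97830925129642, 'tool_from_camera': array([[ 3.69549105e-04, -9.65080162e-01, -2.61954470e-01,
         7.06299924e+01],
       [ 9.99999336e-01,  6.42644821e-04, -9.56864405e-04,
         3.99338918e-01],
       [ 1.09179454e-03, -2.61953943e-01,  9.65079758e-01,
        -1.46625770e+02],
       [ 0.00000000e+00,  0.00000000e+00,  0.00000000e+00,
         1.00000000e+00]])} 17.0
```

View pics/top0.png

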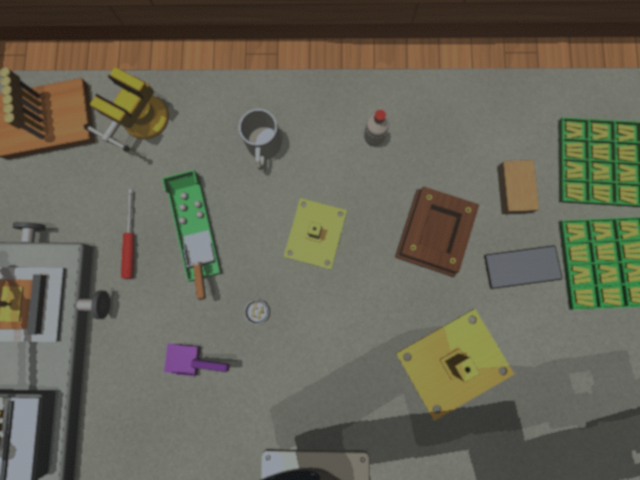

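View pics/side0.png

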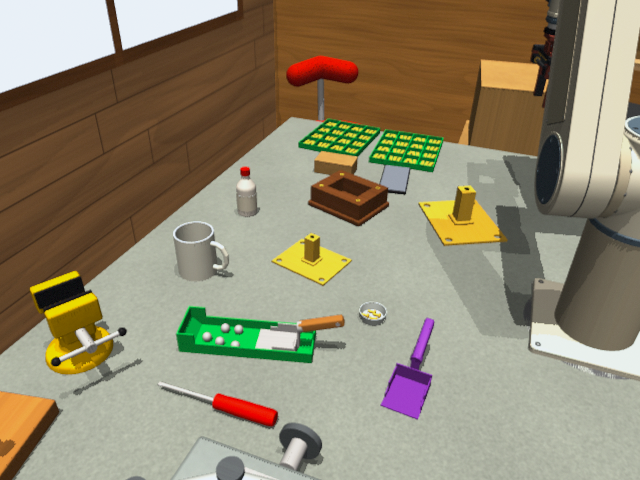

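The top view shows the trough at (192,225) with the steel scoop at (198,250) and its handle end at (200,290). The purple look-alike is at (185,360). There are two covers: a small one at (316,233) and a big one at (456,362). The plinth is at (438,230). The small cover's edges are about 46 x 58 px, roughly 108 x 136 mm, so it is the candidate.

```bash
cat > h.py <<'E'
import numpy as np, cv2
from scipy.spatial.transform import Rotation as R
from workcell import *
def cam(n,obs=None):
    m=camera_model(n)
    if n=="wrist":
        o=obs or get_obs(); T=np.eye(4); T[:3,:3]=R.from_rotvec(o["orientation"]).as_matrix(); T[:3,3]=o["ee_pos"]
        W=T@m["tool_from_camera"]; return m,W[:3,:3],W[:3,3]
    return m,R.from_rotvec(m["orientation"]).as_matrix(),np.array(m["origin"])
def ray(c,uv):
    m,Rm,o=c; d=Rm@np.array([(uv[0]-m["cx"])/m["fx"],(uv[1]-m["cy"])/m["fy"],1]); return o,d/np.linalg.norm(d)
def onz(c,uv,z):
    o,d=ray(c,uv); return o+d*(z-o[2])/d[2]
def px(c,p):
    m,Rm,o=c; q=Rm.T@(np.asarray(p)-o); return np.array([m["fx"]*q[0]/q[2]+m["cx"],m["fy"]*q[1]/q[2]+m["cy"]])
def tri(rays):
    A=sum(np.eye(3)-np.outer(d,d) for o,d in rays); b=sum((np.eye(3)-np.outer(d,d))@o for o,d in rays); return np.linalg.solve(A,b)
def w(c,p): return c[1]@np.asarray(p)+c[2]
def snap(n,name):
    o=get_obs(); im=get_image(n)[:,:,::-1].copy(); cv2.imwrite(f"pics/{name}.png",im); return cam(n,o),im
E
python3 - <<'E'
from h import *
np.set_printoptions(precision=1,suppress=True)
for n in ("top","side"):
    c,im=snap(n,n+"1")
    for t in ["plinth_well","plinth_thread0","plinth_thread2","cover","cover_hole0","cover_hole2","tray","scoop","scoop_pan","scoop_grip","ball0_center"]:
        for r in pinpoint(t,n)[:6]:
            print(n,t,round(r["confidence"],2),w(c,r["xyz"]),px(c,w(c,r["xyz"])))
E
```

```text
top plinth_well 0.68 [ 560.3 -258.1   53.5] [440.5 229.1]
top plinth_thread0 0.74 [ 629.9 -237.2   54.3] [429.5 196.1]
top plinth_thread0 0.65 [ 494.  -281.8   52.4] [453.  261.2]
top plinth_thread2 0.74 [ 629.9 -237.2   54.3] [429.5 196.1]
top plinth_thread2 0.65 [ 494.  -281.8   52.4] [453.  261.2]
top cover 0.66 [ 282.  -292.6    2.1] [454.9 364.6]
top cover 0.55 [560.    3.8   0.9] [314.7 232.5]
top cover_hole0 0.79 [621.2  30.2   4.1] [303.1 205. ]
top cover_hole0 0.79 [496.5 -25.9   6.1] [328.  261.1]
top cover_hole0 0.73 [ 194.2 -252.4    1.4] [436.8 408.1]
top cover_hole0 0.64 [ 371.1 -326.7    1.5] [469.7 321.4]
top cover_hole0 0.45 [458.2 240.1  52.2] [199.2 276.5]
top cover_hole0 0.3 [554.  414.    0.2] [130.4 234.1]
top cover_hole2 0.79 [621.2  30.2   4.1] [303.1 205. ]
top cover_hole2 0.79 [496.5 -25.9   6.1] [328.  261.1]
top cover_hole2 0.73 [ 194.2 -252.4    1.4] [436.8 408.1]
top cover_hole2 0.64 [ 371.1 -326.7    1.5] [469.7 321.4]
top cover_hole2 0.45 [458.2 240.1  52.2] [199.2 276.5]
top cover_hole2 0.3 [554.  414.    0.2] [130.4 234.1]
top tray 0.86 [572.2 270.2 
[... 1596 characters left out ...]
de cover_hole2 0.85 [ 197.6 -250.3    5.9] [495.6 235.7]
side cover_hole2 0.84 [493.3 -22.4   8.6] [344.4 258.8]
side cover_hole2 0.64 [ 374.7 -330.7    9. ] [427.2 204. ]
side cover_hole2 0.6 [629.6  27.1   4.8] [277.1 258.4]
side cover_hole2 0.5 [622.6 268.4  15.8] [223.8 327. ]
side tray 0.68 [571.4 278.2  -5.6] [247.6 347.2]
side tray 0.19 [767.1 121.6  -1. ] [198.6 270.1]
side scoop 0.76 [286.4 285.9  -0.3] [405.5 396.9]
side scoop 0.75 [521.5 259.9   4.9] [277.6 343.6]
side scoop_pan 0.81 [523.8 257.3  12.4] [277.  339.1]
side scoop_grip 0.73 [280.9 212.   54. ] [422.8 342.2]
side scoop_grip 0.68 [456.2 238.2  54.7] [317.4 324.3]
side ball0_center 0.47 [601.7 258.3   9.8] [237.2 328.9]
```

```bash
python3 -m jog '1 -0.9 0 0 0 0 -1;1 -0.9 0 0 0 0 -1;1 -0.9 0 0 0 0 -1;1 -0.9 0 0 0 0 -1;1 -0.9 0 0 0 0 -1;1 -0.9 0 0 0 0 -1'
python3 -m jog '1 -0.9 0 0 0 0 -1;1 -0.9 0 0 0 0 -1;1 -0.9 0 0 0 0 -1;1 -0.9 0 0 0 0 -1;1 -0.9 0 0 0 0 -1;1 -0.9 0 0 0 0 -1'
python3 -m jog '0.8 -1 0 0 0 0 -1;0.8 -1 0 0 0 0 -1;0.8 -1 0 0 0 0 -1;0.8 -1 0 0 0 0 -1;0.8 -1 0 0 0 0 -1;0.8 -1 0 0 0 0 -1'
python3 -m jog '0 -0.9 0 0 0 0 -1;0 -0.9 0 0 0 0 -1;0 -0.9 0 0 0 0 -1;0 -0.9 0 0 0 0 -1;0 -0.9 0 0 0 0 -1'
python3 - <<'E'
from h import *
np.set_printoptions(precision=1,suppress=True)
c,im=snap("wrist","w1")
print(get_obs()["ee_pos"],R.from_rotvec(get_obs()["orientation"]).as_matrix())
for t in ["tray","scoop","scoop_pan","scoop_grip","ball0_center"]:
    for r in pinpoint(t,"wrist")[:6]:
        print(t,round(r["confidence"],2),w(c,r["xyz"]),px(c,w(c,r["xyz"])))
E
```

```text
t: 1.9
ee_pos: [306.9, -376.9, 239.7]
orientation: [-3.115, -0.403, -0.0]
ft_force: [-0.1, 0.8, -0.5]
width: 87.8
grasp_force: 0.0
t: 2.5
ee_pos: [455.7, -152.5, 240.0]
orientation: [-3.115, -0.404, -0.002]
ft_force: [-0.2, -0.0, -0.3]
width: 88.1
grasp_force: 0.0
t: 3.1
ee_pos: [560.2, 82.6, 239.9]
orientation: [-3.114, -0.406, -0.003]
ft_force: [-0.8, -0.2, -0.4]
width: 87.7
grasp_force: 0.0
t: 3.6
ee_pos: [511.9, 254.8, 239.7]
orientation: [-3.115, -0.405, -0.0]
ft_force: [0.3, -0.3, -0.5]
width: 87.7
grasp_force: 0.0
[512.4 253.1 239.6] [[ 1.   0.3 -0. ]
 [ 0.3 -1.  -0. ]
 [-0.   0.  -1. ]]
tray 0.93 [569.7 273.1   6.1] [316.3 157.8]
scoop 0.83 [287.5 284.9   5.4] [249.6 380.8]
scoop 0.64 [523.  258.2   5.9] [318.7 204.5]
scoop_pan 0.68 [283.9 287.2  13.2] [245.9 386.9]
scoop_pan 0.58 [520.8 255.4  19.5] [320.7 209.2]
scoop_grip 0.89 [456.4 238.3  56.2] [320.8 281.8]
scoop_grip 0.66 [282.1 214.4  60. ] [301.3 430.1]
ball0_center 0.59 [599.2 259.6  13.3] [336.7 132.4]
```

View pics/w1.png

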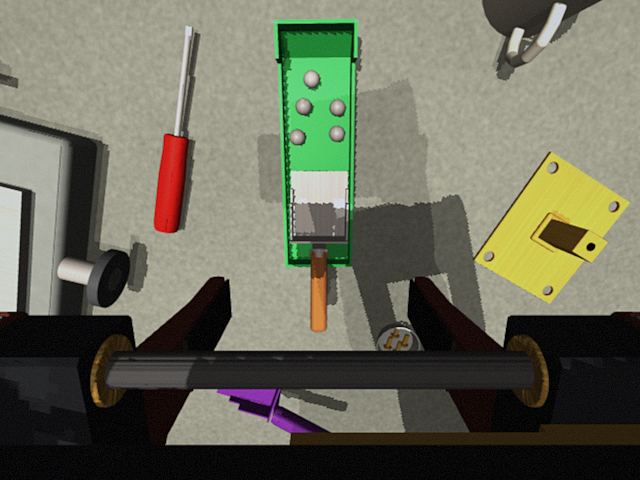

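The wrist view shows the trough along the image's vertical axis: far end at rows 22-60, near wall at row 265. The five balls are at (311,79), (303,107), (337,107), (297,138) and (336,133). The steel scoop's pan is at (320,205) with its orange handle at (319,290). The purple look-alike at (250,395) stays untouched. This is the right scoop: steel pan, wooden handle, in the trough.

```bash
python3 - <<'E'
from h import *
np.set_printoptions(precision=1,suppress=True)
c=cam("wrist"); im=cv2.imread("pics/w1.png")
hsv=cv2.cvtColor(im,cv2.COLOR_BGR2HSV)
g=cv2.inRange(hsv,(50,120,40),(75,255,255)); 
def big(m):
    n,l,s,ce=cv2.connectedComponentsWithStats(m); return (l==1+np.argmax(s[1:,4])).astype(np.uint8)
g=big(g); 
for row in (24,50,80,120,160,230,255): 
    xs=np.where(g[row])[0]; print(row,xs.min(),xs.max())
ys=np.where(g.any(1))[0]; print("rows",ys.min(),ys.max())
for uv,z in [((275,21),42),((358,21),42),((288,265),22),((351,265),22)]: print(uv,onz(c,uv,z))
roi=hsv.copy(); roi[:235]=0; roi[340:]=0; roi[:,:290]=0; roi[:,350:]=0
o=big(cv2.inRange(roi,(5,120,60),(20,255,255))); ys,xs=np.where(o)
print("handle rows",ys.min(),ys.max())
for r in (255,270,285,300,315,328): 
    q=xs[ys==r]; print(r,q.min(),q.max())
for uv in [(311,79),(303,107),(337,107),(297,138),(336,133)]: print("ball",onz(c,uv,11))
top=cam("top")
for p in [(456.4,238.3,56),(512,253,90)]: print(px(top,p))
# handle end stereo in top/side
for n in("top","side"):
    h=cv2.cvtColor(cv2.imread(f"pics/{n}1.png"),cv2.COLOR_BGR2HSV); m=cv2.inRange(h,(5,120,60),(18,255,255)); k=np.zeros_like(m)
    u,v=px(cam(n),(456,238,56)).astype(int); k[v-30:v+35,u-40:u+40]=m[v-30:v+35,u-40:u+40]; ys,xs=np.where(big(k)); print(n,xs.min(),xs.max(),ys.min(),ys.max(),xs.mean(),ys.mean())
    ys_,xs_=ys,xs
    if n=="top": rt=ray(cam(n),(xs.mean(),ys.mean()))
    else: rs=ray(cam(n),(xs.mean(),ys.mean()))
ys,xs=np.where(o); rw=ray(c,(xs.mean(),ys.mean()))
print("handle mid tri",tri([rt,rs]),tri([rt,rs,rw]),tri([rs,rw]))
E
```

```text
24 274 357
50 275 356
80 279 354
120 280 354
160 282 353
230 284 352
255 285 351
rows 19 266
(275, 21) [674.1 331.6  42. ]
(358, 21) [691.9 262.5  42. ]
(288, 265) [454.8 270.4  22. ]
(351, 265) [471.9 204.4  22. ]
handle rows 252 331
255 311 326
270 311 325
285 311 326
300 311 326
315 311 325
328 311 325
ball [642.4 292.4  11. ]
ball [615.6 293.8  11. ]
ball [624.  261.1  11. ]
ball [585.4 292.6  11. ]
ball [600.  255.6  11. ]
[199.5 277.2]
[188.7 248.3]
top 194 202 266 297 198.53488372093022 281.6744186046512
side 299 343 315 331 321.5433403805497 322.6744186046512
handle mid tri [447.9 238.5  61.3] [448.1 236.9  61. ] [448.6 235.4  59.5]
```

```bash
python3 -m jog '-0.15 0 0.05 0 0 0 -1;-0.29 0 0.2 0 0 0 -1;-0.29 0 0.4 0 0 0 -1;-0.29 0 0.6 0 0 0 -1;-0.29 0 0.75 0 0 0 -1;-0.29 0 0.87 0 0 0 -1;-0.29 0 0.92 0 0 0 -1;-0.29 0 0.92 0 0 0 -1'
python3 - <<'E'
from h import *
o=get_obs(); print(o["ee_pos"],o["ft_force"])
c,im=snap("wrist","w2"); cv2.imwrite("pics/w2c.png",im[150:480,120:520])
E
```

```text
t: 4.7
ee_pos: [456.5, 236.8, 54.7]
orientation: [3.116, 0.397, -0.004]
ft_force: [-0.3, -1.0, 0.4]
width: 87.8
grasp_force: 0.0
[456.45391412 236.81890713  54.70656758] [-0.31560349 -0.97847122  0.35226529]
```

View pics/w2c.png

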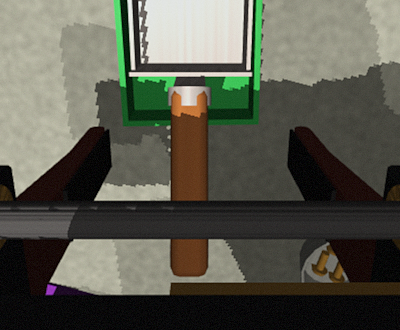

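The crop shows the wooden handle midway between the fingers, at crop column 190 against the finger middle at 199. That is about 4 mm toward tool -y, so I'll shift by that much and close.

```bash
python3 -m jog '0 -0.02 0 0 0 0 -1;0 -0.02 0 0 0 0 0.2;0 -0.02 0 0 0 0 1;0 -0.02 0 0 0 0 1;0 -0.02 0 0 0 0 1;0 -0.02 0 0 0 0 1;0 -0.02 0 0 0 0 1;0 -0.02 0 0 0 0 1'
python3 - <<'E'
from h import *
np.set_printoptions(precision=1,suppress=True)
o=get_obs(); print(o["ee_pos"],o["ft_force"],o["moment"]*1000,o["width"],o["grasp_force"])
c,im=snap("wrist","w3"); cv2.imwrite("pics/w3c.png",im[0:330,160:480])
for r in pinpoint("scoop_pan","wrist")[:3]+pinpoint("tray","wrist")[:2]: print(round(r["confidence"],2),w(c,r["xyz"]))
E
```

```text
t: 5.55
ee_pos: [455.8, 241.7, 55.7]
orientation: [3.116, 0.399, -0.0]
ft_force: [0.2, -0.4, -0.5]
width: 35.5
grasp_force: 0.0
[455.8 241.7  55.7] [ 0.2 -0.4 -0.5] [-60.6 -20.3   5.8] 35.47242101909842 0.0
0.97 [520.9 257.5  20.9]
0.6 [573.3 268.4   3.5]
```

```bash
python3 -m jog '0 0 0 0 0 0 1;0 0 0 0 0 0 1;0 0 0 0 0 0 1;0 0 0 0 0 0 1;0 0 0 0 0 0 1'
python3 - <<'E'
from h import *
np.set_printoptions(precision=1,suppress=True)
o=get_obs(); print(o["ee_pos"],o["ft_force"],o["moment"]*1000,o["width"],o["grasp_force"],np.degrees(2*np.arctan2(o["orientation"][1],o["orientation"][0])))
c,im=snap("wrist","w3"); cv2.imwrite("pics/w3c.png",im[0:330,160:480])
E
```

```text
t: 6.2
ee_pos: [455.8, 241.7, 55.6]
orientation: [3.116, 0.399, -0.0]
ft_force: [0.2, -0.4, -0.6]
width: 15.9
grasp_force: 30.0
[455.8 241.7  55.6] [ 0.2 -0.4 -0.6] [-81.5   8.5 -11.2] 15.931053370624177 29.9893257021904 14.600403461033308
```

View pics/w3c.png

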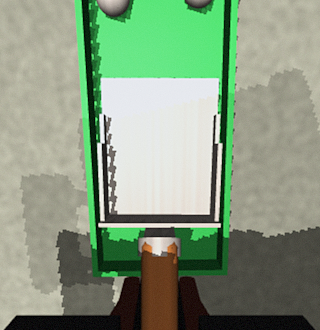

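```bash
python3 -m jog '0.07 0 0 0 0 0 1;0.15 0 0 0 0 0 1;0.23 0 0 0 0 0 1;0.31 0 0 0 0 0 1;0.39 0 0 0 0 0 1;0.47 0 0 0 0 0 1;0.5 0 0 0 0 0 1'
python3 - <<'E'
from h import *
np.set_printoptions(precision=1,suppress=True)
o=get_obs(); print(o["ee_pos"],o["ft_force"],o["moment"]*1000,o["width"],o["grasp_force"])
c,im=snap("wrist","w4"); cv2.imwrite("pics/w4c.png",im[0:330,160:480])
E
```

```text
t: 6.95
ee_pos: [553.7, 267.2, 55.6]
orientation: [-3.116, -0.399, -0.001]
ft_force: [-1.7, -0.8, -1.9]
width: 15.7
grasp_force: 30.0
[553.7 267.2  55.6] [-1.7 -0.8 -1.9] [-101.1  373.8   12.1] 15.689003487961491 29.998758137226105
```

View pics/w4c.png

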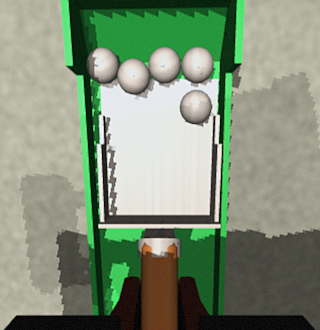

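One ball (crop 196,107) is already in the pan. The other four (crop row ~65) are lined up at the lip against the ramp. I'll push 8 mm more and tilt back.

```bash
python3 -m jog '0.025 0 0 0 0 0 1;0.045 0 0 0 0 0 1;0.045 0 0 0 0.1 0 1;0.045 0 0 0 0.3 0 1;0.045 0 0 0 0.5 0 1;0.04 0 0 0 0.7 0 1;0.04 0 0 0 0.7 0 1'
python3 - <<'E'
from h import *
np.set_printoptions(precision=1,suppress=True)
o=get_obs(); print(o["ee_pos"],o["ft_force"],o["moment"]*1000,o["width"],o["grasp_force"])
c,im=snap("wrist","w5"); cv2.imwrite("pics/w5c.png",im[0:330,160:480])
E
```

```text
t: 7.7
ee_pos: [556.2, 267.5, 54.0]
orientation: [-3.022, -0.39, -0.553]
ft_force: [-0.6, -1.0, -2.3]
width: 16.1
grasp_force: 30.0
[556.2 267.5  54. ] [-0.6 -1.  -2.3] [-138.4  503.6   23.8] 16.096562402561588 29.98915046453476
```

View pics/w5c.png

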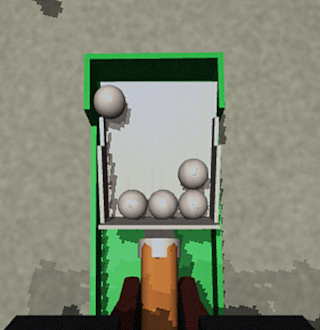

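```bash
python3 -m jog '0 0 0 0 0.15 0 1;0 0 0 0 0.3 0 1;-0.03 0 -0.01 0 0.3 0 1;-0.07 0 -0.027 0 0.3 0 1;-0.07 0 -0.027 0 0.3 0 1;-0.07 0 -0.027 0 0.3 0 1'
python3 - <<'E'
from h import *
np.set_printoptions(precision=1,suppress=True)
o=get_obs(); print(o["ee_pos"],o["ft_force"],o["moment"]*1000,o["width"],o["grasp_force"])
c,im=snap("wrist","w6"); cv2.imwrite("pics/w6c.png",im[0:330,160:480])
E
```

```text
t: 8.35
ee_pos: [572.5, 240.9, 81.6]
orientation: [-2.971, -0.364, -0.739]
ft_force: [-0.0, 1.3, 0.6]
width: 6.6
grasp_force: 0.1
[572.5 240.9  81.6] [-0.   1.3  0.6] [-36.4  91.3 -17.1] 6.555448272448677 0.13329331821296364
```

View pics/w6c.png

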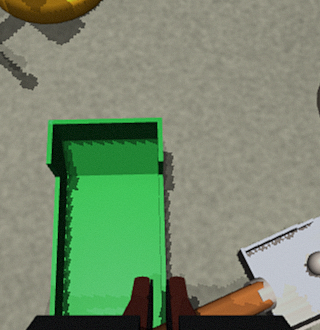

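The scoop came out of the fingers and the tool is 27 mm to the right of where it should be. I'll check the joint state and look at the whole scene before moving again.

```bash
python3 - <<'E'
from h import *
np.set_printoptions(precision=2,suppress=True)
o=get_obs(); print(o)
c,im=snap("side","s6"); crop=im[220:420,100:420]; cv2.imwrite("pics/s6c.png",cv2.resize(crop,None,fx=2.2,fy=2.2))
c,im=snap("top","t6"); cv2.imwrite("pics/t6c.png",im)
for n in("top","side"):
  c=cam(n)
  for t in("scoop_grip","scoop_pan","scoop","ball0_center"):
    for r in pinpoint(t,n)[:5]: print(n,t,round(r["confidence"],2),w(c,r["xyz"]))
E
```

```text
{'t': 8.4, 'qpos': array([ 0.43,  0.55,  2.03, -0.8 ,  0.11,  2.53]), 'qvel': array([-0.01,  0.  ,  0.  , -0.33,  0.01,  0.  ]), 'joint_torque': array([-11.  , -47.6 , -11.88,  -0.85,   0.53,   0.01]), 'ee_pos': array([571.32, 248.65,  82.72]), 'orientation': array([-2.96, -0.36, -0.74]), 'ft_force': array([0.15, 4.49, 1.92]), 'moment': array([0.06, 0.08, 0.09]), 'grasp_force': 0.2850696339737624, 'width': 2.298312543342791}
top scoop_grip 0.93 [282.99 215.38  52.87]
top scoop_grip 0.91 [581.28 208.71  45.42]
top scoop_pan 0.91 [626.27 152.69  11.32]
top scoop_pan 0.66 [285.13 286.24  11.66]
top scoop 0.81 [289.5  286.93  -2.34]
top scoop 0.66 [622.54 148.43   3.89]
top scoop 0.31 [562.79   0.76   0.28]
top ball0_center 0.52 [663.    66.98   9.41]
side scoop_grip 0.67 [279.37 213.3   56.66]
side scoop_grip 0.49 [577.23 214.4   50.32]
side scoop_grip 0.32 [ 782.77 -129.11   -0.33]
side scoop_pan 0.81 [624.46 150.23  14.6 ]
side scoop_pan 0.8 [285.88 284.73   9.15]
side scoop_pan 0.32 [578.29 213.58  50.39]
side scoop 0.72 [286.35 285.66  -0.83]
side scoop 0.56 [624.39 152.87   4.6 ]
side scoop 0.47 [556.   411.24   3.78]
side ball0_center 0.6 [578.05 216.07  48.73]
```

View pics/s6c.png

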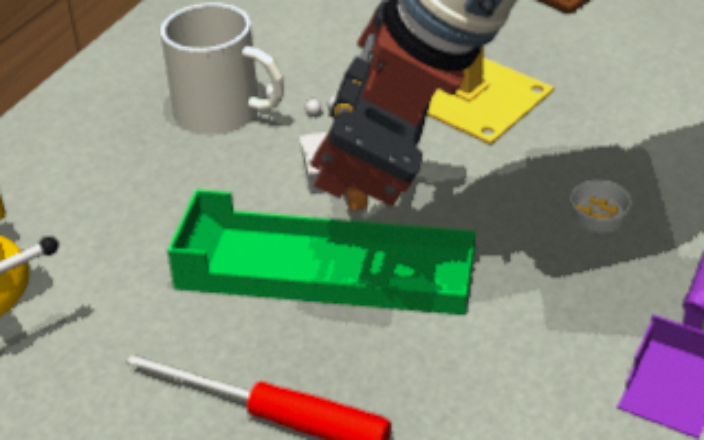

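Joint 5 hit its 0.11 limit while tilting outward and the wrist swung round its singularity, so I must avoid tilting that way. The crop shows the trough empty. The steel scoop lies on the bench beside it (625,152), and a ball shows near the mug at crop (313,107). I'll lift clear, then locate the balls.

```bash
python3 -m jog '0.08 0 -0.15 0 0 0 1;0.15 0 -0.3 0 0 0 1;0.23 0 -0.44 0 -0.2 0 1;0.3 0 -0.6 0 -0.4 0 1;0.35 0 -0.7 0 -0.6 0 0;0.35 0 -0.7 0 -0.8 0 -1;0.35 0 -0.7 0 -0.92 0 -1;0.35 0 -0.7 0 -0.92 0 -1'
python3 - <<'E'
from h import *
np.set_printoptions(precision=2,suppress=True)
o=get_obs(); print(o["qpos"],o["ee_pos"],o["orientation"],o["width"])
E
```

```text
t: 9.7
ee_pos: [566.2, 244.5, 237.0]
orientation: [3.116, 0.401, 0.008]
ft_force: [0.2, -0.6, -0.2]
width: 28.8
grasp_force: 0.0
[ 0.39  0.41  1.65 -0.    1.07  1.7 ] [566.23 244.52 237.04] [3.12 0.4  0.01] 28.780987568323106
```

```bash
python3 -m jog '0 0.25 0 0 0 0 -1;0 0.5 0 0 0 0 -1;0 0.6 0 0 0 0 -1;0 0.6 0 0 0 0 -1'
python3 - <<'E'
from h import *
np.set_printoptions(precision=1,suppress=True)
c,im=snap("wrist","w7"); o=get_obs(); print(o["ee_pos"],o["orientation"])
for t in("scoop_grip","scoop_pan","scoop","ball0_center","mug","tray"):
    for r in pinpoint(t,"wrist")[:6]: p=w(c,r["xyz"]); print(t,round(r["confidence"],2),p,px(c,p))
ct,it=snap("top","t7")
for r in pinpoint("ball0_center","top")[:6]: p=w(ct,r["xyz"]); print("top",round(r["confidence"],2),p,px(ct,p))
a=im[:, :]; b=cv2.resize(it[90:290,140:340],(160*2,160*2))
comp=np.zeros((600,800,3),np.uint8); comp[:480,:640]=a[:480,:640]; t=cv2.resize(it[100:300,150:310],(160,200)); comp[:200,640:800]=t
cv2.imwrite("pics/comp7.png",comp)
E
```

```text
t: 10.1
ee_pos: [595.1, 125.6, 236.4]
orientation: [3.116, 0.397, 0.008]
ft_force: [-0.1, 0.2, 0.4]
width: 61.1
grasp_force: 0.0
[594.9 127.2 236.5] [3.1 0.4 0. ]
scoop_grip 0.76 [580.  203.9  53.8] [234.5 220.6]
scoop_grip 0.5 [768.4 122.7   1.8] [366.5  46. ]
scoop_grip 0.25 [ 560.6 -255.4    7.1] [626.4 325.5]
scoop_pan 0.6 [619.9 151.2  19. ] [300.5 189.6]
scoop_pan 0.54 [772.1 125.4  -0.9] [364.5  41.9]
scoop_pan 0.28 [597.9 166.5  11.1] [281.9 205.3]
scoop 0.79 [624.9 155.4   1.8] [298.6 182.3]
scoop 0.59 [777.8   5.4  11.5] [488.   66.7]
ball0_center 0.74 [ 560.9 -253.2    3.5] [622.3 323.4]
ball0_center 0.57 [671.3  24.7  10.6] [431.9 171.2]
ball0_center 0.44 [386.8 132.   -1.1] [271.8 374.1]
mug 0.85 [770.2 121.6  -0.2] [367.8  44.9]
mug 0.21 [560.4   5.4   5.9] [414.3 272.4]
tray 0.89 [571.5 270.1   3.1] [183.4 203.9]
top 0.58 [672.   22.9   9. ] [306.6 182.1]
```

View pics/comp7.png

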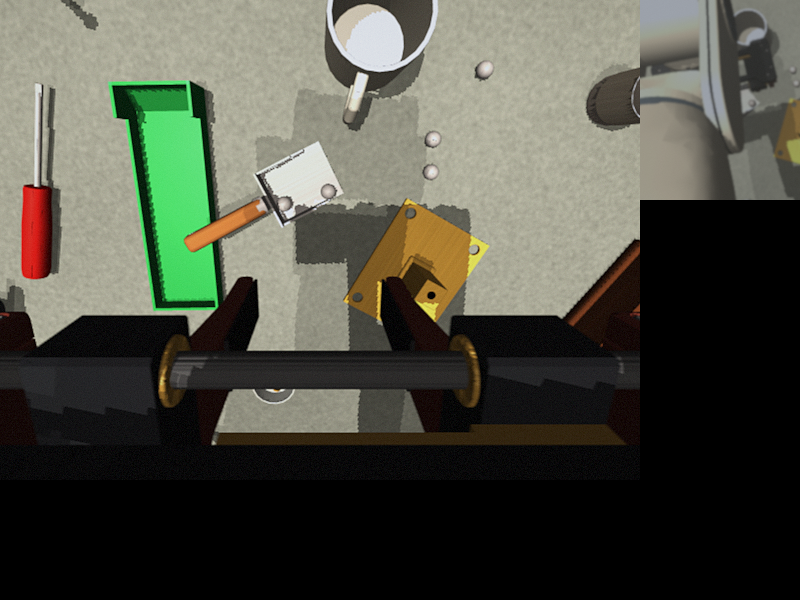

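The wrist view shows two balls still in the pan, (284,204) and (329,191). Three are on the bench at (485,70), (432,138) and (431,172). The scoop lies level, with its handle from (187,245) to (268,204). I need a third ball, so I'll regrip the scoop and scoop quickly along the bench.

```bash
cat >> h.py <<'E'
def big(m):
    n,l,s,ce=cv2.connectedComponentsWithStats(m); return (l==1+np.argmax(s[1:,4])).astype(np.uint8)
def orange(im,lo=(5,120,60),hi=(16,255,255)): return cv2.inRange(cv2.cvtColor(im,cv2.COLOR_BGR2HSV),lo,hi)
E
python3 - <<'E'
from h import *
np.set_printoptions(precision=2,suppress=True)
o=get_obs(); c=cam("wrist",o); print(o["t"],o["qpos"],o["ee_pos"])
im=cv2.imread("pics/w7.png"); 
f=onz(c,(330.5,165.5),1.5); print("front mid",f)
for uv in [(318,141),(343,190)]: print(onz(c,uv,1.5))
print("wall back top mid",onz(c,(270,201),27))
k=orange(im); k[:,:180]=0;k[:,275:]=0;k[:195]=0;k[258:]=0
ys,xs=np.where(big(k)); P=np.c_[xs,ys].astype(np.float32); (vx,vy,x0,y0)=cv2.fitLine(P,cv2.DIST_L2,0,.01,.01).ravel(); print("handle",vx,vy,x0,y0,len(xs),xs.min(),xs.max())
E1=np.array([x0,y0]); print(onz(c,E1,54))
for uv in [(485,70),(432,138),(431,172)]: print("ball",onz(c,uv,8))
for uv in [(284,204),(329,191)]: print("panball",onz(c,uv,10))
E
```

```text
10.55 [ 0.19  0.4   1.67 -0.    1.06  1.51] [595.29 129.31 237.16]
front mid [650.46 131.15   1.5 ]
[671.1  150.22   1.5 ]
[629.1  111.41   1.5 ]
wall back top mid [601.88 182.04  27.  ]
handle 0.88292116 -0.46952128 223.0322 226.13948 1398 184 265
[571.7  217.27  54.  ]
ball [776.44  10.23   8.  ]
ball [703.41  38.81   8.  ]
ball [671.04  28.46   8.  ]
panball [599.66 168.66  10.  ]
panball [625.09 126.13  10.  ]
```

```bash
python3 -m jog '0.015 -0.2 0 0 0 -0.28 -1;0.015 -0.4 0 0 0 -0.56 -1;0.015 -0.405 0 0 0 -0.84 -1;0.015 -0.405 0 0 0 -1 -1' >/dev/null
python3 -m jog '0 0 0 0 0 -0.28 -1;0 0 0 0 0 -0.56 -1;0 0 0 0 0 -0.84 -1;0 0 0 0 0 -1 -1' >/dev/null
python3 -m jog '0 0 0 0 0 -0.28 -1;0 0 0 0 0 -0.56 -1;0 0 0 0 0 -0.84 -1;0 0 0 0 0 -1 -1' >/dev/null
python3 -m jog '0 0 0 0 0 -0.28 -1;0 0 0 0 0 -0.56 -1;0 0 0 0 0 -0.84 -1;0 0 0 0 0 -0.97 -1;0 0 0 0 0 -0.97 -1'
python3 - <<'E'
from h import *
np.set_printoptions(precision=2,suppress=True)
c,im=snap("wrist","w8"); o=get_obs(); print(o["t"],o["qpos"],o["ee_pos"],o["orientation"],np.degrees(2*np.arctan2(o["orientation"][1],o["orientation"][0])))
k=orange(im); n,l,s,ce=cv2.connectedComponentsWithStats(k); print([ (s[i].tolist(),ce[i].tolist()) for i in range(1,n) if s[i,4]>150])
for t in("scoop_grip","scoop_pan","scoop","ball0_center"):
    for r in pinpoint(t,"wrist")[:6]: p=w(c,r["xyz"]); print(t,round(r["confidence"],2),p,px(c,p))
for n in("top","side"):
  c,im=snap(n,n+"8")
  for t in("scoop_grip","scoop_pan","ball0_center"):
    for r in pinpoint(t,n)[:6]: p=w(c,r["xyz"]); print(n,t,round(r["confidence"],2),p,px(c,p))
E
```

```text
t: 12.25
ee_pos: [577.7, 207.9, 237.1]
orientation: [1.229, 2.886, 0.004]
ft_force: [-0.9, -0.6, -0.1]
width: 88.0
grasp_force: 0.0
12.3 [ 0.33  0.41  1.66 -0.    1.07 -0.44] [577.73 207.89 237.1 ] [1.23 2.88 0.  ] 133.73831719320626
[([311, 182, 19, 79, 1235], [319.2688259109312, 218.70607287449394])]
scoop_grip 0.81 [580.2  205.79  54.78] [319.34 229.04]
scoop_grip 0.5 [699.98  32.82   9.18] [291.76 385.66]
scoop_pan 0.66 [625.8  151.18  10.32] [314.67 281.79]
scoop_pan 0.26 [494.38 -26.08   9.2 ] [125.84 311.53]
scoop 0.73 [628.24 154.9    2.61] [318.5  278.49]
top scoop_grip 0.7 [579.88 201.92  48.38] [220.46 219.07]
top scoop_grip 0.56 [281.05 214.87  52.37] [207.35 364.95]
top scoop_pan 0.95 [625.33 151.56   8.12] [248.29 202.47]
top scoop_pan 0.88 [288.88 286.08  11.6 ] [179.15 358.02]
top scoop_pan 0.37 [ 781.1  -126.51    2.64] [373.37 136.25]
top scoop_pan 0.34 [385.77 130.33  -5.27] [255.53 312.04]
top ball0_center 0.59 [571.19 272.63  -3.12] [194.33 227.1 ]
top ball0_center 0.45 [671.79  25.35   9.91] [305.46 182.07]
side scoop_grip 0.63 [281.29 212.15  60.39] [423.06 339.43]
side scoop_grip 0.58 [577.12 206.25  54.62] [261.45 295.68]
side scoop_pan 0.82 [288.1  282.72   7.36] [405.47 391.85]
side scoop_pan 0.77 [627.78 150.22  10.15] [251.67 289.99]
side scoop_pan 0.62 [625.43  27.02   3.49] [278.93 259.27]
side scoop_pan 0.55 [560.53   5.32   0.94] [310.6  261.59]
side ball0_center 0.71 [577.37 209.16  53.33] [260.64 297.16]
side ball0_center 0.43 [675.61  22.08   4.42] [258.96 252.54]
```

```bash
python3 -m jog '0 0 0.2 0 0 0 -1;0 0 0.4 0 0 0 -1;0 0 0.6 0 0 0 -1;0 0 0.8 0 0 0 -1;0 0 0.92 0 0 0 -1;0 0 0.92 0 0 0 0;0 0 0.92 0 0 0 1;0 0 0.92 0 0 0 1' >/dev/null
python3 -m jog '0 0 0 0 0 0 1;0 0 0 0 0 0 1;0 0 0 0 0 0 1;0 0 0 0 0 0 1;0 0 0 0 0 0 1;0 0 0 0 0 0 1;0 0 0 0 0 0 1'
python3 - <<'E'
from h import *
np.set_printoptions(precision=3,suppress=True)
o=get_obs(); print(o["t"],o["qpos"],o["ee_pos"],o["width"],o["grasp_force"],o["moment"])
for n in("top","side"):
  c,im=snap(n,n+"9")
  for t in("scoop_pan","ball0_center"):
    for r in pinpoint(t,n)[:6]: p=w(c,r["xyz"]); print(n,t,round(r["confidence"],2),p,px(c,p))
im=cv2.imread("pics/top9.png"); hsv=cv2.cvtColor(im,cv2.COLOR_BGR2HSV); g=cv2.cvtColor(im,cv2.COLOR_BGR2GRAY)
c=cam("top")
for p in [(671,26,8),(703,39,8),(776,10,8),(600,169,10),(625,126,10)]:
    u,v=px(c,p); u,v=int(round(u)),int(round(v)); print(p,(u,v)); print(g[v-5:v+6,u-7:u+8])
E
```

```text
t: 14.4
ee_pos: [578.7, 207.5, 53.1]
orientation: [1.231, 2.886, 0.003]
ft_force: [0.3, -0.8, 1.1]
width: 16.0
grasp_force: 29.7
14.4 [ 0.326  0.66   1.746 -0.002  0.731 -0.437] [578.656 207.494  53.097] 16.02885246135195 29.740348756313324 [-0.187 -0.006 -0.06 ]
top scoop_pan 0.85 [627.847 154.053   9.464] [247.094 201.214]
top scoop_pan 0.73 [499.537 -27.595   4.233] [328.827 259.843]
top scoop_pan 0.72 [287.734 285.645  12.534] [179.174 358.638]
top scoop_pan 0.23 [620.961  31.455   4.75 ] [302.5   204.982]
top ball0_center 0.57 [768.707 123.232  -0.639] [263.399 141.923]
top ball0_center 0.46 [383.692 126.843  -2.633] [256.913 313.061]
top ball0_center 0.44 [670.279  21.56    8.681] [307.182 182.888]
top ball0_center 0.18 [ 558.987 -260.108   54.589] [441.642 229.641]
side scoop_pan 0.89 [287.605 285.176   7.782] [405.458 392.909]
side scoop_pan 0.77 [631.22  153.28   10.292] [249.382 290.425]
(671, 26, 8) (305, 183)
[[141 140 142 142 142 140 140 137 137 139 140 141 142 141 139]
 [142 142 143 143 141 139 138 137 138 136 136 138 139 140 139]
 [142 142 142 142 140 140 141 145 146 1
[... 2704 characters left out ...]
, 202)
[[172 171 171 169 163 155 155 157 153 145 142 145 148 145 143]
 [172 172 171 166 157 150 155 161 157 143 131 135 147 152 147]
 [171 172 170 162 151 146 154 163 160 145 124 122 142 157 152]
 [171 172 170 163 150 140 146 153 155 140 118 116 142 157 151]
 [172 171 172 166 153 137 134 137 135 124 111 118 142 153 141]
 [172 171 171 168 158 144 130 121 115 108 108 127 143 141 122]
 [171 172 171 170 167 157 144 128 115 110 119 135 140 127 110]
 [171 172 173 170 168 163 155 143 134 128 129 133 129 113 100]
 [171 170 169 164 156 147 142 138 133 130 126 120 111  99  95]
 [166 163 156 146 133 118 114 112 110 105 103 100  96  93  92]
 [148 142 132 118 106 101  95  91  86  81  81  86  89  93  92]]
```

```bash
python3 -m jog '0 0 -0.01 0 -0.1 0 1;0 0 -0.03 0 -0.25 0 1;0 0 -0.05 0 -0.4 0 1;0 0 -0.05 0 -0.4 0 1' >/dev/null
python3 -m jog '-0.03 0.03 0.006 0.03 0 0.14 1;-0.08 0.08 0.017 0.08 0 0.37 1;-0.13 0.13 0.028 0.13 0 0.6 1;-0.168 0.172 0.036 0.17 0 0.8 1;-0.168 0.172 0.036 0.17 0 0.8 1'
python3 -m jog '0 0 0.02 0 0.1 0 1;0.005 0 0.04 0 0.25 0 1;0.01 0 0.05 0 0.38 0 1;0.01 0 0.05 0 0.4 0 1;0.01 0 0.05 0 0.4 0 1'
python3 - <<'E'
from h import *
np.set_printoptions(precision=3,suppress=True)
o=get_obs(); print(o["t"],o["qpos"],o["ee_pos"],o["width"],o["grasp_force"],o["moment"]); M=R.from_rotvec(o["orientation"]).as_matrix(); print(M,np.degrees(np.arctan2(M[1,0],M[0,0])))
for n in("top","side"):
  c,im=snap(n,n+"10")
  for t in("scoop_pan","ball0_center"):
    for r in pinpoint(t,n)[:4]: p=w(c,r["xyz"]); print(n,t,round(r["confidence"],2),p,px(c,p))
E
```

```text
t: 15.6
ee_pos: [629.4, 206.8, 63.2]
orientation: [1.718, 2.415, -0.172]
ft_force: [0.4, -0.6, -1.0]
width: 15.7
grasp_force: 29.9
t: 16.1
ee_pos: [627.1, 205.7, 53.0]
orientation: [1.815, 2.56, 0.005]
ft_force: [0.1, -0.0, -0.9]
width: 15.7
grasp_force: 30.0
16.1 [ 0.299  0.708  1.638 -0.001  0.791 -0.038] [627.054 205.714  53.021] 15.651215286362756 29.995463490486145 [-0.089 -0.153  0.01 ]
[[-0.331  0.944  0.005]
 [ 0.944  0.331  0.001]
 [-0.001  0.005 -1.   ]] 109.32376424108035
top scoop_pan 0.95 [651.052 139.196   9.037] [254.135 191.078]
top scoop_pan 0.56 [ 487.184 -442.474    0.391] [521.585 267.233]
top scoop_pan 0.49 [703.061  31.399   8.683] [302.976 168.612]
top ball0_center 0.69 [629.231 200.897  49.611] [221.775 196.15 ]
top ball0_center 0.56 [667.488  25.593  10.298] [305.313 183.907]
side scoop_pan 0.67 [650.734 135.223  10.381] [244.801 282.75 ]
side scoop_pan 0.58 [288.714 283.8     9.776] [405.112 391.213]
```

```bash
python3 -m jog '-0.075 0 0 0 0 0 1;-0.25 0 0 0 0 0 1;-0.48 0 0 0 0 0 1;-0.71 0 0 0 0 0 1;-0.88 0 0 0 -0.1 0 1;-0.96 0 0 0 -0.25 0 1;-1 0 0 0 -0.4 0 1;-1 0 0 0 -0.5 0 1'
python3 - <<'E'
from h import *
np.set_printoptions(precision=3,suppress=True)
o=get_obs(); print(o["t"],o["qpos"],o["ee_pos"],o["width"],o["grasp_force"],o["moment"])
for n in("top","side"):
  c,im=snap(n,n+"11")
  for t in("scoop_pan","ball0_center"):
    for r in pinpoint(t,n)[:5]: p=w(c,r["xyz"]); print(n,t,round(r["confidence"],2),p,px(c,p))
E
```

```text
t: 17.2
ee_pos: [693.7, 15.7, 53.2]
orientation: [1.689, 2.374, -0.22]
ft_force: [0.9, 0.0, -2.5]
width: 15.8
grasp_force: 30.0
17.2 [ 0.113  0.738  1.604 -0.375  0.771  0.046] [693.724  15.694  53.215] 15.788097086213593 29.994346797466278 [ 0.272  0.018 -0.043]
top scoop_pan 0.69 [719.065 -57.987  29.722] [343.4   158.726]
top ball0_center 0.36 [708.534 -91.783  36.902] [359.142 162.367]
side scoop_pan 0.84 [287.188 285.168   8.123] [405.741 392.838]
side scoop_pan 0.52 [720.177 -62.812  31.282] [257.508 219.333]
side ball0_center 0.52 [489.132 -23.653   4.85 ] [346.359 260.331]
side ball0_center 0.36 [702.222 -63.385  27.865] [264.691 222.064]
```

```bash
python3 - <<'E'
from h import *
np.set_printoptions(linewidth=250)
a=cv2.cvtColor(cv2.imread("pics/top0.png"),cv2.COLOR_BGR2GRAY).astype(int); b=cv2.cvtColor(cv2.imread("pics/top11.png"),cv2.COLOR_BGR2GRAY).astype(int)
# blobs brighter than local surround, ball-sized
bb=b.astype(np.float32); d=cv2.GaussianBlur(bb,(0,0),2)-cv2.GaussianBlur(bb,(0,0),6)
a2=a.astype(np.float32); d0=cv2.GaussianBlur(a2,(0,0),2)-cv2.GaussianBlur(a2,(0,0),6)
mx=(d==cv2.dilate(d,np.ones((9,9))))&(d>6)&(d-d0>6)
c=cam("top")
for v,u in zip(*np.where(mx)):
    if 80<v<320 and 200<u<480: print((u,v),round(float(d[v,u]),1),onz(c,(u,v),8).round())
u,v=343,159
print("top"); print(b[v-17:v+18,u-20:u+24])
s=cv2.cvtColor(cv2.imread("pics/side11.png"),cv2.COLOR_BGR2GRAY); u,v=257,219
print("side"); print(s[v-22:v+20,u-24:u+34:1])
E
```

```text
(np.int64(260), np.int64(95)) 10.7 [878. 133.   8.]
(np.int64(298), np.int64(106)) 14.6 [851.  45.   8.]
(np.int64(288), np.int64(115)) 13.8 [830.  67.   8.]
(np.int64(307), np.int64(129)) 15.1 [796.  24.   8.]
(np.int64(204), np.int64(135)) 14.8 [782. 258.   8.]
(np.int64(313), np.int64(135)) 15.4 [782.  10.   8.]
(np.int64(225), np.int64(137)) 21.1 [777. 210.   8.]
(np.int64(354), np.int64(144)) 10.3 [761. -82.   8.]
(np.int64(268), np.int64(145)) 13.6 [758. 111.   8.]
(np.int64(212), np.int64(152)) 12.3 [742. 238.   8.]
(np.int64(280), np.int64(152)) 29.5 [742.  84.   8.]
(np.int64(344), np.int64(152)) 13.1 [742. -60.   8.]
(np.int64(322), np.int64(154)) 17.9 [737. -11.   8.]
(np.int64(358), np.int64(156)) 12.2 [733. -91.   8.]
(np.int64(333), np.int64(158)) 21.6 [728. -35.   8.]
(np.int64(351), np.int64(166)) 20.4 [710. -76.   8.]
(np.int64(337), np.int64(171)) 28.4 [698. -45.   8.]
(np.int64(325), np.int64(181)) 6.8 [675. -18.   8.]
(np.int64(342), np.int64(184)) 14.0 [668. -56.   8.]
(np.int64(345), np.int64(198)) 8.8 [636. -62.   8.]
(np.int64(323), np.int64(205)) 10.7 [620. -
[... 506 characters left out ...]
p.int64(288)) 12.0 [ 440. -139.    8.]
(np.int64(311), np.int64(295)) 26.6 [423.  10.   8.]
(np.int64(396), np.int64(304)) 8.9 [ 406. -171.    8.]
(np.int64(295), np.int64(306)) 25.4 [400.  44.   8.]
(np.int64(398), np.int64(315)) 10.4 [ 383. -175.    8.]
(np.int64(315), np.int64(317)) 6.9 [377.   1.   8.]
top
[[122 123 122 ... 117 110  93]
 [120 122 121 ... 119 116 106]
 [120 120 119 ... 119 119 115]
 ...
 [ 76  79  78 ... 119 119 118]
 [ 74  77  78 ... 119 120 119]
 [ 73  76  77 ... 116 117 119]]
side
[[ 60  54  49 ...  56  45  32]
 [ 68  56  47 ...  57  50  33]
 [ 87  48  35 ...  56  47  32]
 ...
 [186 186 186 ... 184 183 182]
 [187 188 188 ... 179 180 183]
 [191 190 192 ... 179 180 183]]
```

```bash
cat >> h.py <<'E'
def asc(path,u,v,du,dv):
    g=cv2.cvtColor(cv2.imread(path),cv2.COLOR_BGR2GRAY)[v-dv:v+dv,u-du:u+du]
    for r in g: print("".join("%02x"%x if 0 else " .:-=+*#%@"[min(9,int(x)*10//256)] for x in r))
E
python3 - <<'E'
from h import *
asc("pics/top11.png",343,160,28,22); print(); asc("pics/side11.png",257,222,38,24)
E
```

```text
===--============================================--:::::
-=---============================================--:::::
-----=============================================-:::::
::--===================================+++========--::::
::-==================================++++++========-::::
:--================================++++++++=========-:::
---================================++++++++==========--:
---===============================+++++++++===========--
---======================---=====++++++++++============-
---====================--::-===++++++++++++=============
:--==================--::--==+++++++++=++++=============
----==============---::--==+++++++++++==++==============
:---============--:::--==+++++++++++++==================
----==========--::---==+++++++++++++++=----==+==========
:---=======--:::---==++++++++++++++++++=--==++==========
:---=======-::--==++++++++++++++++++++++==+++++=========
:----=======--==+++++++++++++++++++++++++++++++=========
::---=======-=++++++++++++++++++++++++++++++++++========
:::--=========++++++++++++++++++++++++++++++++++========
.::---=======-=++
[... 4404 characters left out ...]
#######
*#*++++*##############***-.::--::::.:....:---------=*################*######
**+===-*##############***-.::::::::::....:---------=*################*######
+===---+*###############*+-::::::::::....:---------=++++++++++*++*##########
*=---:-=*################*+-::::::::-:::---------========--===+=-+++++++++++
*=--:-==++++++*###########+-::::::::----======-=====-=======-=--=---------==
#*=--=========+++++++++#*+=:::::::::--===============-==============--=-=---
%#=====================+===-:::::::---=======================-====-==-====-=
@%*========--------------==--:::::----============================--========
@@%*=---------:----------===----------------=================--===-========+
```

```bash
python3 - <<'E'
from h import *
g=cv2.cvtColor(cv2.imread("pics/top11.png"),cv2.COLOR_BGR2GRAY).astype(int)[146:202,326:368]
for r in g: print("".join("%4d"%x for x in r[:42:1]) if 0 else "".join("0123456789ABCDEFGHIJKLMNOP"[int(np.clip((x-60)//5,0,25))] for x in r))
E
```

```text
BBBCCCCCCCCCA9766899ABDGHHFEEGFECBBBBCBBBB
BBCCCCCCCCA8643358BDEGHHHGEDFGGFCBBCCBBBBB
CCCCCDCBA85322469DFGHHIHHGDCEFFEBABBBCBBBB
CCCDCB975322468BEGHHIHIHHGDBCDDCAABCCBBBBB
CCCA964212479CDFHHHIHHIHIGEB99A88ACCBBBBBB
BA85322357ACEGGHHHHHHHHHHHFC86679DEDBBBCBB
85322468BDEGHHHHHHHHHHIIIIGEA88ADFFDBBCBBB
732479CEFGHHHHHHIHHIHHHHHIHGFDDEGHGEBBBBBB
856ACEGHHHHHHHHHHHHHHHIIHHHHHGGHHHGECBBBBB
A79EGHHHHHHGGFFFGHHHHHIIIHHHIHHIHIHGDCBBBB
B89EHHHHHHGFFFFEEGHIIIIHHIHIIIIIIIHHFCBBBB
B88CGHIHHGEEGGFDDFGHIHIIHIHHIIIIHHHGFDCBBB
A97AFHIHHFDEFGFDBDGHIIIIIHHHHHHHGGFFFDCBBB
8768DGHIHFCDEFEB9CFHHIIIHIIIIHGFFFFEEDDCCC
6667BGHHHFCBBCB98BFHIHHHIIHIHHFEEFFEDDCBCC
5556AEHHHGEB98767BFHHIHHIHHIHGEDFGGFCBBCCC
54558DGHIHFD97678CFHIHHIHHIHHFDCEGGECBBCBC
33456BGIIHHFC99ACDEGHIIHIHHIHFDBDEECAACCCB
223569EHIHHHECCEFFDEGHIIHHHIHGDBABB99BDDCB
112458DGIHHHFDEGHFDDEHIHIHIIHHFB8778ADEDBB
001457BGHHIGECEGGFCBEGHHHIHIIHGEA89ACDCAAB
0013469EHHHHEBCDECAADGIHIIIHIHGFCCBBBA868A
1112458DGHIHEB9AA98AEHHHHHHHGFDBBA9865447A
1212447BGHHHFC87778CGHGFEFFECA756654333469
22334359EHHHHEBAABCEFFCA9AA864212333445568
33333446CGHHHGFEEEDDCA643
[... 607 characters left out ...]
BBBBBBBCBBBB
23333333333348ABBBBBBBBBBBBCBBBBBBBBBBBBBB
023333333333469BBBBBBBBBBBBCBBBBBBBBBBBBBB
002333333333468ABBBBBBBBBBBBBBBBBBBBBBBBBB
001333333333457ABBBBBBBBBBBBBBBBBBBBBBBBBB
0002333333333479BBBBBABBBCBBBBBBBBBBBBBCBB
0002333333333469BBBBBBBBCBBBBBBBBBBBBBBBBB
0012333333333468ABBBBBCBBBBBBBBBBBBBBBBBBB
0012333333333358ABBBBBBBBBBBBBBBBBBBBBBBBB
0111233333333347ABAABBBBBBBBBBBBBBBBBBBBBB
0001233333333347ABBABBBBBBABBBBBBBBBBBBBBB
1001233333333347ABBABBBBBBBBBBBBBBBBBBBBBB
0001233333333347ABABBBBBBBBAAABBBBBBBBBBBB
10123332333333369ABBBBBBBAABBABBBBBBBBBBBB
22223333333333358ABBBBBBBBBBAABBBBBBBBBBBB
554333333333333479BBBBBBBBBBBABBBBBBBBBBBB
654333333333333369BBBBBBBBBBBAAABBCCBBBBBB
```

```bash
cat >> h.py <<'E'
def digs(im,u0,u1,v0,v1,lo=60,st=5):
    g=cv2.cvtColor(im,cv2.COLOR_BGR2GRAY).astype(int)[v0:v1,u0:u1]
    for r in g: print("".join("0123456789ABCDEFGHIJKLMNOP"[int(np.clip((x-lo)//st,0,25))] for x in r))
E
python3 - <<'E'
from h import *
c=cam("top"); print(px(c,(731.5,-94,28)),px(c,(700,5-14,30)))
ct,im=snap("top","t12"); print(get_obs()["t"]); digs(im,326,400,138,180)
E
```

```text
[359.83798678 153.54550867] [320.90615583 167.06050774]
17.55
CCBCCCCCCCCCCCCCCCCCCCBCCCCCCCCCCBBBBA732111112111111111101234458ACCCCCBBB
CCCCCCCCCCCCCCCCCCCCCCCBBBCCCCCCCBBCCB842111110101111010002234458BCBBCBBBB
CCCCCCCCCCCCCBCCCBCCCCCCBBBCCCCCBBCCCB962111111100011010012333459BBBBBCCCB
CCCCCCCCCCCCCCCCCCBCCCCCBCCDEEEDCCBCCBA84111111100000000123334469BBBBBCCBB
CCCDCCCCCCCCCCCCCCBCCCCCDDEFGGFDCCCBBCBA631111010000000112333468ABBBBBBBBB
CCDCCCCCCCCCCCCCCCCCCCCDEGGHHHGECCBBBBCB96310111000000112333457ABBBBBBBBBB
CCCCCCCCCCCCCCCCCCCCBACEGHHIIHGFCBBBBBBBB9631100000011123344589BBBBBBBBBBB
CCCCCCCCCCDDDCA9ABAA9ADGHIIIIHHFDBBBBBBBBB9642221111223344568ABBBBBBBBBBBB
BCCCCCCCCCCBA865799ABEGHIIIIIIHGDCCBBBCBCCBA8765444444556788ABBBBBBBBBBBBB
BCCCCDDDCB9653358BDEGHHIIIIIIIIGECCCCCBBCCCBAAA9888888889AABBBBBBBBBBBBBBB
CCCDDDCA86322369DFGHHHIIHIIIIHHHFDCCCBBBBBBBBBBBBBBBBBAAABBCCCCBBBBBBBBBBB
DCCCBA86422469CEGHHIHIIHHHIIHIIHGDCCCCCBBBBBBBBBCCCCBCBBBBBBCCBBBBBBBBBBBB
CCA877644479BEGHHHHIIHIHIIIIIIIIGECBCBBBBBBBBBBCBBCCBBBBBBBBCBBBBBBBBBBBBB
A86468A999CEGHHIIIIIIHIIHIIHIHIIHFDCCCBCBBBBBBBBBBCBBBBBBBBCBBC
[... 1411 characters left out ...]
CCCBBBBBBBBBCBBBBBBBBBBBB
33333335677789BCDDC986323432112234567889ABCCCCCCCCCCBBBBCCBBCCCBBBBBBBBBCB
33334322567ACDCBAA853100011122345789AABBBCCCCCBBCCCCBBBCCCBCCCBBBBBBBBBBCB
333443348ACDEDB865310000122334568ABBBCCBCCCCCBBBCCCCBBBCBCCBBCBCCBBBBCCCCB
33334436ADDDB9631000122223345679ABBCCCCBCCCBBBBBBCCCBBBCCCCBCCBBBBBBCBBBBB
33333346ABA7631000123334456789ABBBBBBCBCBBBBBBBBBBCBBCCCBBCBBCBBBBBCCBCBBB
333333356631100012234567789AABBBBBBBBBBBBCBBBBBBBBBBBCCCBBCBCBBBBBBBCBBBBB
333332122100111234567789AABBBBBCBBBBABBBBBBBBBCBCBBBBBCBBBBBCBBBBBBBBBBBBB
33333221100123456779AAABBBBBBBBBBCBBBABBCCCBBBCCCBBBBCCBBBBCBBBBBBBBBBBBCB
33333332222345689AAAABBBBBBBBBBBBCCBBBBBCCBCCBCCCBBBBBBBBBBBBBBBBBBBBBBCBB
```

The numbers show four balls against the pan's back wall, at about (332,153), (332,160), (335,168) and (342,169), and none ahead of the lip. Next I'll lift and carry them to the plinth, and compute the dump geometry.

```bash
cat >> h.py <<'E'
def pose(head,phi,half=True,roll=0):
    "tool orientation for scoop heading (deg), pitch front-down phi (deg)"
    Rs=R.from_euler("ZYX",[head,phi,roll],degrees=True)       # scoop frame
    T=R.from_euler("X",180,degrees=True) if not half else R.from_euler("ZX",[180,180],degrees=True)
    return Rs*T
def rowsto(p0,R0,tg):
    for p,Rt in tg:
        d=R0.inv().apply(np.asarray(p)-p0)/200; r=np.degrees((R0.inv()*Rt).as_rotvec())/30
        print(" ".join("%.3f"%v for v in np.r_[d,r]))
E
cat > plan1.py <<'E'
from h import *
o=get_obs(); p0=o["ee_pos"]; R0=R.from_rotvec(o["orientation"])
Rn=pose(-71,-15); print("check",np.degrees((R0.inv()*Rn).as_rotvec()))
def ss(s): return s*s*(3-2*s)
p1=p0+[-5,-15,80]
print("A"); rowsto(p0,R0,[(p0+(p1-p0)*ss(k/6),pose(-71,-15)) for k in range(1,7)])
h=np.array([np.cos(np.radians(-108.5)),np.sin(np.radians(-108.5)),0])
L=np.array([562,-258.5,0])-10*h
p2=L-114.5*h+[0,0,125]
pm=(p1+p2)/2
full=[(p1+(p2-p1)*ss(k/14),pose(-71-37.5*ss(k/14),-15)) for k in range(1,15)]
print("B"); rowsto(p1,pose(-71,-15),full[:7])
print("C"); rowsto(full[6][0],full[6][1],full[7:])
print(p2)
E
python3 plan1.py
```

```text
check [0.35799886 0.03145182 0.1631045 ]
A
-0.012 -0.003 -0.027 0.012 0.001 0.005
-0.043 -0.012 -0.096 0.012 0.001 0.005
-0.082 -0.023 -0.185 0.012 0.001 0.005
-0.122 -0.034 -0.274 0.012 0.001 0.005
-0.152 -0.043 -0.343 0.012 0.001 0.005
-0.164 -0.046 -0.370 0.012 0.001 0.005
B
-0.007 -0.009 0.003 0.005 -0.000 0.018
-0.028 -0.036 0.010 0.018 0.000 0.067
-0.059 -0.076 0.021 0.038 -0.000 0.143
-0.100 -0.128 0.035 0.064 -0.000 0.239
-0.147 -0.188 0.052 0.094 -0.000 0.352
-0.198 -0.254 0.070 0.127 -0.000 0.475
-0.252 -0.322 0.089 0.162 -0.000 0.604
C
-0.072 -0.047 0.024 0.034 -0.000 0.128
-0.141 -0.091 0.047 0.067 -0.000 0.252
-0.204 -0.132 0.068 0.098 0.000 0.364
-0.258 -0.168 0.086 0.124 -0.000 0.461
-0.301 -0.195 0.100 0.144 -0.000 0.537
-0.328 -0.213 0.109 0.157 -0.000 0.586
-0.338 -0.219 0.113 0.162 -0.000 0.604
[ 601.50442972 -140.43370493  125.        ]
```

```bash
python3 -m jog '-0.012 -0.003 -0.027 0 0 0 1;-0.043 -0.012 -0.096 0 0 0 1;-0.082 -0.023 -0.185 0 0 0 1;-0.122 -0.034 -0.274 0 0 0 1;-0.152 -0.043 -0.343 0 0 0 1;-0.164 -0.046 -0.37 0 0 0 1' >/dev/null
python3 -m jog '-0.007 -0.009 0.003 0.005 0 0.018 1;-0.028 -0.036 0.01 0.018 0 0.067 1;-0.059 -0.076 0.021 0.038 0 0.143 1;-0.1 -0.128 0.035 0.064 0 0.239 1;-0.147 -0.188 0.052 0.094 0 0.352 1;-0.198 -0.254 0.07 0.127 0 0.475 1;-0.252 -0.322 0.089 0.162 0 0.604 1' >/dev/null
python3 -m jog '-0.072 -0.047 0.024 0.034 0 0.128 1;-0.141 -0.091 0.047 0.067 0 0.252 1;-0.204 -0.132 0.068 0.098 0 0.364 1;-0.258 -0.168 0.086 0.124 0 0.461 1;-0.301 -0.195 0.1 0.144 0 0.537 1;-0.328 -0.213 0.109 0.157 0 0.586 1;-0.338 -0.219 0.113 0.162 0 0.604 1;-0.338 -0.219 0.113 0.162 0 0.604 1'
python3 - <<'E'
from h import *
np.set_printoptions(precision=2,suppress=True)
o=get_obs(); R0=R.from_rotvec(o["orientation"]); print(o["t"],o["qpos"],o["ee_pos"],o["width"],o["moment"],np.degrees((R0.inv()*pose(-108.5,-15)).as_rotvec()))
for n in("top","side"):
  c,im=snap(n,n+"13")
  for t in("scoop_pan","plinth_well"):
    for r in pinpoint(t,n)[:4]: p=w(c,r["xyz"]); print(n,t,round(r["confidence"],2),p,px(c,p))
  if n=="top":
    u,v=px(c,o["ee_pos"]+R0.apply([-70,0,45])).astype(int); print("pan expected",o["ee_pos"]+R0.apply([-70,0,45]),u,v); digs(im,u-26,u+26,v-20,v+22)
E
```

```text
t: 19.65
ee_pos: [602.1, -140.4, 124.1]
orientation: [2.407, 1.739, -0.31]
ft_force: [0.7, -0.6, -1.3]
width: 15.7
grasp_force: 30.0
19.65 [-0.13  0.59  1.7  -0.32  0.93  0.39] [ 602.09 -140.37  124.11] 15.731179743040041 [ 0.24 -0.19 -0.04] [ 0.31 -0.12  0.16]
top scoop_pan 0.78 [ 577.53 -218.02   99.95] [425.7  216.43]
top scoop_pan 0.68 [287.36 285.25  12.37] [179.38 358.82]
pan expected [ 577.37 -215.62   98.6 ] 424 216
99888777ADGHHE94222000123334798899633222223322222233
A99988778BEHHFB534431123333479879A633222232322222332
AAA9988778CFGFB6357755555434689998533222223322223222
AAAAA998779CFFB6357777887665679986433222233222223332
AAAAA9987779CDB5234566788888788865322222222222222332
ABAAAA9987779A95347876544678889976432222332221222332
AAAAAAA99887786437BDCA643444467886543222222222222332
AAAAAAA99987765449DGFDA98875434445565544333222222322
AAAAAAAAA998876459EHHFDDEEDB986434678886532122223222
AAAAAAAAAA99877558DGGFDEGHGGFECB98889998754222223321
AAAAAAAAAAA9987658CEEDCEHHHHHHGGFEDCBA99877554443322
BAAAAAAAAAAA9987679BBBCFHHHIHHHHHHGGFEDCBBCBA9866432
AAAAAAAAAAAAA99876789BEGHHHHHIHHHHIH
[... 1157 characters left out ...]
778CGHIHHHHHHHIHE94222322
CCCBBBBBBBBBBBBBBBAAAAAA998777BFHIHHIHIHHHGD73222222
CCBCCBBBBBBBBBBBBBAAAAA99988779DGHHIHIHHHHGC62222222
CCBBCCCBBBBBBBBBBBBAAAAA9988767ADGHHIHIIIHFA52222222
CCCCCBBCBBBBBBBBBBBBBAAA999987679CFGHHIHHGD842222222
CCCCCCCCCBBBBBBBBBBBBAAA9998886567ACDFGGHFC722222222
CCCCCCCCBBBBBBBBBBBBBBAAAA99887543457ACDDDA522222221
CCCCCCCCCCCBBBBBBBBBBBBAAA99887641001346886322222221
side scoop_pan 0.72 [ 577.67 -218.3   101.6 ] [339.04 175.21]
side scoop_pan 0.57 [290.75 286.06   5.6 ] [403.23 393.66]
side scoop_pan 0.23 [384.2  126.5    1.32] [373.95 317.64]
side plinth_well 0.81 [ 563.85 -256.39   54.94] [348.48 186.75]
side plinth_well 0.6 [630.26  27.06   0.48] [276.91 259.9 ]
```

```bash
cat > plan2.py <<'E'
from h import *
o=get_obs(); p0=o["ee_pos"]; R0=R.from_rotvec(o["orientation"])
hd=-108.5; h=np.array([np.cos(np.radians(hd)),np.sin(np.radians(hd)),0]); L=np.array([562,-258.5,0])-11*h
def tcp(phi,lz):
    c,s=np.cos(np.radians(phi)),np.sin(np.radians(phi)); return L-(106*c-52*s)*h+[0,0,lz+106*s+52*c]
def P(phi,lz): return tcp(phi,lz),pose(hd,phi)
seqs=[[(-13,94),(-10,85),(-6,76),(-3,69),(0,64),(0,62)],[(4,61),(9,60),(14,59),(19,58),(24,57),(28,56)],[(33,55),(38,54),(43,53),(48,52),(52,52),(52,52)]]
a=(p0,R0)
for s in seqs:
    t=[P(*x) for x in s]; print("call"); rowsto(a[0],a[1],t); a=t[-1]
E
python3 plan2.py
```

```text
call
0.008 -0.003 0.016 0.011 0.063 0.007
0.004 -0.003 0.033 0.011 0.163 0.007
-0.007 -0.003 0.042 0.011 0.296 0.008
-0.016 -0.003 0.051 0.011 0.396 0.008
-0.029 -0.003 0.051 0.010 0.496 0.008
-0.027 -0.003 0.061 0.010 0.496 0.008
call
-0.019 -0.000 -0.031 0.000 0.133 -0.000
-0.047 -0.000 -0.070 -0.000 0.300 -0.000
-0.079 -0.000 -0.105 -0.000 0.467 -0.000
-0.114 -0.000 -0.138 0.000 0.633 0.000
-0.152 -0.000 -0.168 0.000 0.800 0.000
-0.184 -0.000 -0.188 0.000 0.933 0.000
call
-0.027 0.000 -0.041 0.000 0.167 -0.000
-0.058 -0.000 -0.079 0.000 0.333 -0.000
-0.092 0.000 -0.115 -0.000 0.500 0.000
-0.130 0.000 -0.148 0.000 0.667 -0.000
-0.161 0.000 -0.175 -0.000 0.800 0.000
-0.161 0.000 -0.175 -0.000 0.800 0.000
```

```bash
python3 -m jog '0.008 0 0.016 0.01 0.063 0 1;0.004 0 0.033 0.01 0.163 0 1;-0.007 0 0.042 0.01 0.296 0 1;-0.016 0 0.051 0.01 0.396 0 1;-0.029 0 0.051 0.01 0.496 0 1;-0.027 0 0.061 0.01 0.496 0 1' 
python3 -m jog '-0.019 0 -0.031 0 0.133 0 1;-0.047 0 -0.07 0 0.3 0 1;-0.079 0 -0.105 0 0.467 0 1;-0.114 0 -0.138 0 0.633 0 1;-0.152 0 -0.168 0 0.8 0 1;-0.184 0 -0.188 0 0.933 0 1' 
python3 -m jog '-0.027 0 -0.041 0 0.167 0 1;-0.058 0 -0.079 0 0.333 0 1;-0.092 0 -0.115 0 0.5 0 1;-0.13 0 -0.148 0 0.667 0 1;-0.161 0 -0.175 0 0.8 0 1;-0.161 0 -0.175 0 0.8 0 1;-0.161 0 -0.175 0 0.8 0 1;-0.161 0 -0.175 0 0.8 0 1'
python3 - <<'E'
from h import *
np.set_printoptions(precision=2,suppress=True)
o=get_obs(); R0=R.from_rotvec(o["orientation"]); print(o["t"],o["qpos"],o["ee_pos"],o["width"],o["moment"],np.degrees((R0.inv()*pose(-108.5,52)).as_rotvec()))
for n in("top","side"):
  c,im=snap(n,n+"14")
  for t in("scoop_pan","plinth_ballast","ball0_center"):
    for r in pinpoint(t,n)[:5]: p=w(c,r["xyz"]); print(n,t,round(r["confidence"],2),p,px(c,p))
E
```

```text
t: 20.55
ee_pos: [599.5, -149.3, 114.2]
orientation: [-2.548, -1.838, -0.0]
ft_force: [-0.3, -0.8, -2.3]
width: 15.7
grasp_force: 30.0
t: 21.15
ee_pos: [588.1, -183.5, 151.9]
orientation: [-2.268, -1.64, -0.566]
ft_force: [0.5, 0.3, -2.3]
width: 16.0
grasp_force: 30.0
t: 21.95
ee_pos: [574.3, -224.8, 167.5]
orientation: [-1.977, -1.43, -0.961]
ft_force: [0.4, -0.5, -2.1]
width: 16.1
grasp_force: 30.0
21.95 [-0.74  0.72  1.61  0.82  1.38 -0.83] [ 574.28 -224.83  167.48] 16.139786603043714 [-0.54  0.05 -0.01] [-0.26  0.13  0.15]
top scoop_pan 0.9 [ 570.67 -235.26   86.17] [432.95 221.19]
top scoop_pan 0.84 [285.88 284.85  11.43] [179.67 359.49]
top plinth_ballast 0.86 [ 559.57 -259.52   18.9 ] [437.15 232.14]
top ball0_center 0.6 [ 536.94 -274.59   24.29] [445.21 242.28]
side scoop_pan 0.95 [ 569.3  -238.76   84.26] [344.73 178.76]
side scoop_pan 0.83 [289.65 283.43   7.52] [404.42 391.83]
side scoop_pan 0.28 [ 782.03 -129.46   -1.3 ] [247.66 212.59]
side plinth_ballast 0.8 [ 564.67 -256.56   25.05] [347.56 197.18]
```

```bash
cat > plan3.py <<'E'
from h import *
o=get_obs(); p0=o["ee_pos"]; R0=R.from_rotvec(o["orientation"])
p1=np.array([590,-190,205]); p2=np.array([455.8,241.5,205])
h0=-108.5
calls=[[(p0+(p1-p0)*k/8,pose(h0,52-52*k/8)) for k in range(1,5)],[(p0+(p1-p0)*k/8,pose(h0,52-52*k/8)) for k in range(5,9)]]
for c in range(5):
    calls.append([(p1+(p2-p1)*(c*3+k)/15,pose(h0+123.7*(c*3+k)/15,0)) for k in (1,2,3)])
a=(p0,R0)
for c in calls: print("call"); rowsto(a[0],a[1],c); a=c[-1]
E
python3 plan3.py
```

```text
call
0.033 0.002 0.005 -0.006 -0.215 0.005
0.067 0.005 0.009 -0.006 -0.432 0.005
0.100 0.007 0.014 -0.006 -0.649 0.005
0.133 0.010 0.019 -0.005 -0.865 0.006
call
0.032 0.002 -0.010 -0.000 -0.217 -0.000
0.064 0.005 -0.021 -0.000 -0.433 -0.000
0.096 0.007 -0.031 0.000 -0.650 -0.000
0.128 0.010 -0.042 -0.000 -0.867 -0.000
call
0.122 -0.088 -0.000 0.000 0.000 -0.275
0.244 -0.176 -0.000 -0.000 0.000 -0.550
0.367 -0.264 -0.000 -0.000 0.000 -0.825
call
0.148 -0.029 -0.000 0.000 0.000 -0.275
0.296 -0.058 -0.000 -0.000 0.000 -0.550
0.444 -0.087 -0.000 -0.000 0.000 -0.825
call
0.146 0.036 0.000 0.000 0.000 -0.275
0.293 0.071 0.000 0.000 0.000 -0.550
0.439 0.107 0.000 0.000 0.000 -0.825
call
0.118 0.094 0.000 -0.000 0.000 -0.275
0.236 0.187 0.000 -0.000 0.000 -0.550
0.354 0.281 0.000 -0.000 0.000 -0.825
call
0.068 0.134 0.000 0.000 0.000 -0.275
0.136 0.269 0.000 -0.000 0.000 -0.550
0.204 0.403 0.000 0.000 0.000 -0.825
```

```bash
python3 -m jog '0.033 0 0.005 0 -0.215 0 1;0.067 0.005 0.009 0 -0.432 0 1;0.1 0.007 0.014 0 -0.649 0 1;0.133 0.01 0.019 0 -0.865 0 1' >/dev/null
python3 -m jog '0.032 0 -0.01 0 -0.217 0 1;0.064 0.005 -0.021 0 -0.433 0 1;0.096 0.007 -0.031 0 -0.65 0 1;0.128 0.01 -0.042 0 -0.867 0 1' 
python3 -m jog '0.122 -0.088 0 0 0 -0.275 1;0.244 -0.176 0 0 0 -0.55 1;0.367 -0.264 0 0 0 -0.825 1' >/dev/null
python3 -m jog '0.148 -0.029 0 0 0 -0.275 1;0.296 -0.058 0 0 0 -0.55 1;0.444 -0.087 0 0 0 -0.825 1' >/dev/null
python3 -m jog '0.146 0.036 0 0 0 -0.275 1;0.293 0.071 0 0 0 -0.55 1;0.439 0.107 0 0 0 -0.825 1' 
python3 - <<'E'
from h import *
np.set_printoptions(precision=2,suppress=True)
for n in("top","side"):
  c,im=snap(n,n+"15")
  for r in pinpoint("ball0_center",n)[:6]: p=w(c,r["xyz"]); print(n,round(r["confidence"],2),p,px(c,p))
  if n=="top":
    u,v=px(c,(562,-258.5,20)).astype(int); print(u,v); digs(im,u-30,u+30,v-24,v+24,10,4)
E
```

```text
t: 23.15
ee_pos: [590.1, -190.1, 205.8]
orientation: [2.544, 1.838, -0.004]
ft_force: [0.2, 0.6, -2.5]
width: 15.7
grasp_force: 30.0
t: 24.05
ee_pos: [507.6, 69.6, 205.0]
orientation: [-0.911, -3.006, -0.001]
ft_force: [0.1, -0.1, -1.1]
width: 15.6
grasp_force: 30.0
top 0.37 [ 541.52 -274.93   23.44] [445.19 240.21]
436 230
PPPPNIFECBCEGGGGGHHGGGFFDA98899ABBCDDEFGGGFFFFFFFFFEFFEFFFFG
PPPPLGEDBACFGGGGGGGGGGFEC9888888999ABCDEFFFEFFFFFEFFFFFFFFFI
PPPOKFEDBADGGGGGGGGGGGFECA98888888889ABCDDDEEFFFFFFFFFFGFFGK
PPPNIEECBBFGGGGGGGGGGGFEDBBA999888887899AABCDEEFFFFFFFFFFFHM
PPPLGEDBADFGGGGHGHGGGGEEEEDDCCA9988888888899ABCDDEEEEFFFFFHL
PPOJFECABDFGGGGGHGGGGGEEEEFEEEDCBA9987878888889ABCCDEEFFFFGJ
PPMHEDCABEGGGGHGGHGGGFFEFFFFFFEEDDCBA9988787788889ABCDDEFFFH
PPKGEDABDEGGGGGGGHGGFFFEEFFFFFFFEEEEDCBA999878877788AABCEFFF
POJFECABDFGGGGGGGHGGFFEFEEFFFFEFFFFFEEEDCCBA98888878889BDFFE
PNIFDBABEFGGGGGGHGGGFFEFFFFFFEFFFFFFFFFEEEDCCBA98888778ADFFF
PMHEDBACFGGGGGGGHGGFFEEEEFFFFFFFFFFFFFFFFFEFEEDCAA98889BDFFF
PKGECAADFGGGGGGGHHGGFDDEEFFFFFFFFFFFFFFFFFFFGFEEDCA8889CEFFE
NJFDCABEGGGGGGGHGGGFEDEEEFEFFFFFEEFFFFFFFF
[... 1453 characters left out ...]
FFFFEJPPPPPPMD88ADEFFFFFFFFFF
FGGFGGIIHHGFFEFEFFEEEEEFFFFEEEFFFFEEINPPPPPKC89BEFFFFFFGGFFF
GGFGGJLMLJGGGFFFFFEEEFFFFFFFEEEFFFFFGKOPPPMG979CEFFFFFFFGFFF
GFGGJMPPPMIGGGGGFFFEEEFFFFFFEEFEFFFFFGJLLKGB88ACEFFFFFFGFFFF
FGFHKOPPPPKHGGGGGFFFFFFFEFFFFEFFFFFFFEFFFEB888BDEFFFFFFFFFFF
GFGHLNMMOPLHGGGGFFFFFFFFFFFFEEFFFFFFFFEEDC9778CEEFFFFFFGFFFG
GFGHLNNMPOKHGGGGFFFFFFFGGFFEEEFFFFFGGFFEDB878ACFFFFFFFGFFFFH
GGGGJMOOOMIGGGGGFFFFFFFGGFFFFFFEFEFFGFFEC9778ADEFFFFFFFFFFGJ
FFGGIJLLKJHGGGGGFFFFFFFGFFFGFFFFEFFFFFEEB9778BEFFEFFFFGFEFGL
FGGGGHIHHGGGGGGGFFFFFGGFFFFFFFFFFFEEEEEDB978ACEFFFFFFFFFFFIM
GGGGGHHGGGGGGGGFFFFFFGGGFFFGFFFFFFEEEEEDCA99ADEFFFFFFFFFFFJN
FFGGHHGGGGGGHGGGFFFFFGGFFFFGFFFFFEEEEEFEDDBBCDFFFFFFGFFFFGKP
```

```bash
python3 - <<'E'
from h import *
im=cv2.imread("pics/top15.png"); digs(im,440,458,242,272,60,6) if 0 else digs(im,440,460,216,246+26,70,5)
b=cv2.cvtColor(im,cv2.COLOR_BGR2GRAY).astype(np.float32); d=cv2.GaussianBlur(b,(0,0),1.5)-cv2.GaussianBlur(b,(0,0),6)
a=cv2.cvtColor(cv2.imread("pics/top0.png"),cv2.COLOR_BGR2GRAY).astype(np.float32); d0=cv2.GaussianBlur(a,(0,0),1.5)-cv2.GaussianBlur(a,(0,0),6)
mx=(d==cv2.dilate(d,np.ones((9,9))))&(d>10)&(d-d0>10); c=cam("top")
for v,u in zip(*np.where(mx)):
    if 75<v<320 and 300<u<560: print((int(u),int(v)),round(float(d[v,u]),1),onz(c,(u,v),8).round())
u,v=px(cam("side"),(562,-258,40)).astype(int); print("side"); digs(cv2.imread("pics/side15.png"),u-32,u+32,v-16,v+18,10,7)
E
```

```text
00000000000000000000
00000000000000000000
00000000000000000000
00000000000000000000
00000000000000000000
00000000012221000000
00000000246764100000
0000000147ACB9400000
000000025ADFEC700000
000000026BEGFD810000
000000016ADEEC700000
0000000047ABB9400000
00000001257874000000
00000024678630000000
00000148BBB840000000
0000026ADEEB60000000
00000269CEEC70000000
00000269BCDB60000000
0000027ACDCA50000000
0000049DFFEA50000000
0000049DFFEB50000000
0000038CEED940000000
00001369BBA600000000
00035667874100000000
00269BA9840000000000
0038CEEDA50000000000
0038CFFEB60000000000
0026ADED940000000000
001479A9600000000000
00013454100000000000
00000000000000000000
00000000000000000000
00000000000000000000
00000000000000000000
00000000000000000000
00000000000000000000
00000000000000000000
00000000000000000000
00000000000000000000
00000000000000000000
00000000000011000000
00000000001234210000
00000000013677631000
00000000026878862000
00000000037756873000
00000000036756762000
00000000025777641000
00000000002455420000
00000000000111110000
00000000000000000000
00000000000000000000
00000000000000000001
00000000
[... 2241 characters left out ...]
69CB9ACDDDDC9BCCCCCDDDDDDCEFDCDDDDCCCCCA7433333333
3333333334666669CBBACCDDCB99BCCCCCCCDDFLIKLFCCDDDDCA864333333333
3333233344666668BCA9BDDCBA96789CCCCCCCDONNNGCCDDDDB7333334333333
33333333465555678A98BCCCB98544689ACCCCCHIHHEDDCCB874333333333333
32333333388423345677ABB986544444578BCCCCCCCCDDDB7343333333333333
33333333489532112455788655444444445689ACCCCCCB964333443333333333
4333333338964421134445544444444444434568BCCBA7434343333333333333
7543334347964443234445554454444444444445689764344334434333433335
A964333448965544444555555545545444444454445334344333334333333359
BBA8434438A754445444455555454544444444544543343433333333333369AA
BBBB964359BBA86554545445555544554444444444434334333433333335ABB9
```

The well now holds four balls, showing as peaks down the right side of the well in the top view and also visible in the side view. The fifth ball rests on the bench at (777,8). I'll carry the scoop back to the trough.

```bash
python3 -m jog '0.118 0.094 0 0 0 -0.275 1;0.236 0.187 0 0 0 -0.55 1;0.354 0.281 0 0 0 -0.825 1' >/dev/null
python3 -m jog '0.068 0.134 0 0 0 -0.275 1;0.136 0.269 0 0 0 -0.55 1;0.204 0.403 0 0 0 -0.8 1;0.204 0.403 0 0 0 -0.8 1'
python3 - <<'E'
from h import *
np.set_printoptions(precision=2,suppress=True)
o=get_obs(); R0=R.from_rotvec(o["orientation"]); print(o["t"],o["qpos"],o["ee_pos"],np.degrees((R0.inv()*pose(14.7,0)).as_rotvec()))
rowsto(o["ee_pos"],R0,[((455.8,241.7,90),pose(14.7,0))])
for n in("top","side"):
  c,im=snap(n,n+"16")
  for t in("scoop_pan","scoop"):
    r=max(pinpoint(t,n),key=lambda r:w(c,r["xyz"])[0]*(r["confidence"]>.3)); print(n,t,w(c,r["xyz"]),round(r["confidence"],2))
E
```

```text
t: 24.95
ee_pos: [453.9, 242.4, 205.1]
orientation: [-0.406, 3.115, 0.002]
ft_force: [0.8, 0.0, -1.3]
width: 15.6
grasp_force: 30.0
24.95 [ 0.47  0.31  1.9   0.    0.93 -1.36] [453.89 242.39 205.12] [0.07 0.01 0.16]
-0.008 -0.007 0.576 0.002 0.000 0.005
top scoop_pan [765.3  123.08  -0.13] 0.45
top scoop [293.61 282.59  -3.27] 0.77
side scoop_pan [523.92 255.22 160.6 ] 0.89
side scoop [522.87 259.86 155.07] 0.95
```

```bash
python3 -m jog '-0.015 -0.007 0.2 0 0 0 1;-0.015 -0.007 0.4 0 0 0 1;-0.015 -0.007 0.58 0 0 0 1;-0.015 -0.007 0.64 0 0 0 1;-0.015 -0.007 0.64 0 0 0 1'
python3 -m jog '0 0 0.04 0 0 0 1;0 0 0.065 0 0 0 1;0 0 0.065 0 0 0 1'
```

```text
t: 25.75
ee_pos: [456.6, 239.3, 75.9]
orientation: [0.4, -3.113, 0.001]
ft_force: [-0.0, 0.2, -1.0]
width: 15.4
grasp_force: 30.0
t: 26.05
ee_pos: [457.5, 240.4, 64.4]
orientation: [-0.402, 3.115, 0.001]
ft_force: [0.0, 0.1, -1.7]
width: 15.8
grasp_force: 30.0
```

```bash
python3 -m jog '0 0 0.02 0 0 0 1;0 0 0.037 0 0 0 1;0 0 0.037 0 0 0 1'
python3 -m jog '0 0 0.004 0 0 0 1;0 0 0.004 0 0 0 1'
```

```text
t: 26.35
ee_pos: [456.9, 240.2, 56.4]
orientation: [0.402, -3.115, -0.001]
ft_force: [0.3, 0.1, -1.9]
width: 15.4
grasp_force: 30.0
t: 26.55
ee_pos: [457.1, 240.3, 55.8]
orientation: [0.402, -3.115, -0.001]
ft_force: [-0.8, -0.4, -0.6]
width: 15.7
grasp_force: 30.0
```

```bash
python3 -m jog '0 0 0 0 0 0 -1;0 0 0 0 0 0 -1;0 0 0 0 0 0 -1;0 0 0 0 0 0 -1;0 0 -0.1 0 0 0 -1;0 0 -0.3 0 0 0 -1;0 0 -0.55 0 0 0 -1;0 0 -0.8 0 0 0 -1' 
python3 -m jog '0 0 -0.1 0 0 0 -1;0 0 -0.1 0 0 0 -1' >/dev/null
python3 - <<'E'
from h import *
np.set_printoptions(precision=2,suppress=True)
c,im=snap("wrist","w17"); o=get_obs(); R0=R.from_rotvec(o["orientation"]); print(o["t"],o["qpos"],o["ee_pos"])
for t in("scoop_grip","scoop_pan","tray"):
    for r in pinpoint(t,"wrist")[:2]: print(t,round(r["confidence"],2),w(c,r["xyz"]))
c,im=snap("side","s17")
for t in("scoop_grip","scoop_pan","tray"):
    for r in pinpoint(t,"side")[:2]: print(t,round(r["confidence"],2),w(c,r["xyz"]))
p0=o["ee_pos"]; p2=np.array([589,-2.6,237]); 
from scipy.spatial.transform import Rotation as R
def P(k): return p0+(p2-p0)*k/6,R.from_euler("ZX",[194.7-27.4*k/6,180],degrees=True)
rowsto(p0,R0,[P(1),P(2),P(3)]); rowsto(*P(3),[P(4),P(5),P(6)])
E
```

```text
t: 27.35
ee_pos: [456.6, 239.9, 217.2]
orientation: [0.402, -3.114, -0.0]
ft_force: [0.8, 0.7, -0.3]
width: 76.2
grasp_force: 0.0
27.6 [ 0.46  0.27  1.87  0.    1.   -1.37] [457.82 240.49 237.15]
scoop_grip 0.92 [458.97 236.69  55.54]
scoop_grip 0.7 [282.1  217.14  62.17]
scoop_pan 0.88 [283.47 286.94  15.18]
scoop_pan 0.65 [524.97 255.62  18.63]
tray 0.65 [572.17 271.7    3.34]
scoop_grip 0.92 [457.34 241.08  54.33]
scoop_grip 0.9 [282.07 211.57  57.08]
scoop_pan 0.77 [526.96 255.76  13.7 ]
scoop_pan 0.56 [285.24 282.44   8.64]
tray 0.69 [569.43 277.06  -1.01]
tray 0.27 [ 628.55 -235.93   56.44]
-0.054 -0.224 -0.000 0.003 0.006 0.153
-0.109 -0.447 -0.000 0.003 0.006 0.305
-0.163 -0.671 -0.000 0.003 0.006 0.457
-0.106 -0.204 0.000 0.000 -0.000 0.152
-0.212 -0.409 0.000 -0.000 -0.000 0.304
-0.317 -0.613 0.000 0.000 -0.000 0.457
```

The scoop lies in the trough at its start place, pan at about (526,256) with its height as at the start. Now the cover.

```bash
python3 -m jog '-0.054 -0.224 0 0 0 0.153 -1;-0.109 -0.447 0 0 0 0.305 -1;-0.163 -0.671 0 0 0 0.457 -1;-0.163 -0.671 0 0 0 0.457 -1' >/dev/null
python3 -m jog '-0.106 -0.204 0 0 0 0.152 -1;-0.212 -0.409 0 0 0 0.304 -1;-0.317 -0.613 0 0 0 0.457 -1;-0.317 -0.613 0 0 0 0.457 -1'
python3 - <<'E'
from h import *
np.set_printoptions(precision=2,suppress=True)
c,im=snap("wrist","w18"); o=get_obs(); print(o["t"],o["qpos"],o["ee_pos"],R.from_rotvec(o["orientation"]).as_matrix())
for t in("cover","cover_hole0"):
    for r in pinpoint(t,"wrist")[:4]: p=w(c,r["xyz"]); print(t,round(r["confidence"],2),p,px(c,p))
hsv=cv2.cvtColor(im,cv2.COLOR_BGR2HSV); m=cv2.inRange(hsv,(18,100,50),(35,255,255)); m[300:]=0
M=big(m); cn=max(cv2.findContours(M,cv2.RETR_EXTERNAL,cv2.CHAIN_APPROX_NONE)[0],key=cv2.contourArea); rr=cv2.minAreaRect(cn); print("rect",rr); print(cv2.boxPoints(rr))
cn2,hi=cv2.findContours(M,cv2.RETR_CCOMP,cv2.CHAIN_APPROX_NONE)
for i,q in enumerate(cn2):
    if hi[0][i][3]>=0 and cv2.contourArea(q)>25: mm=cv2.moments(q); print("hole",mm["m10"]/mm["m00"],mm["m01"]/mm["m00"],cv2.contourArea(q))
E
```

```text
t: 28.75
ee_pos: [590.2, -6.1, 235.0]
orientation: [0.355, 3.121, -0.0]
ft_force: [-0.4, 0.3, -0.6]
width: 88.0
grasp_force: 0.0
28.8 [-0.03  0.38  1.72  0.    1.05 -1.37] [588.7   -4.1  234.75] [[-0.97  0.22 -0.  ]
 [ 0.22  0.97  0.  ]
 [ 0.    0.   -1.  ]]
cover 0.77 [559.91   3.48   8.  ] [321.79 187.82]
cover_hole0 0.84 [494.59 -18.01   5.99] [286.62 128.92]
cover_hole0 0.83 [622.84  31.69   3.17] [359.44 237.62]
cover_hole0 0.49 [458.5  236.64  55.75] [576.37   5.5 ]
rect ((322.6456298828125, 183.04840087890625), (107.13013458251953, 131.17857360839844), 1.6846843957901)
[[267.18 247.03]
 [271.03 115.91]
 [378.12 119.06]
 [374.26 250.18]]
hole 359.3368237347295 238.44153577661427 95.5
hole 283.0414673046252 236.0637958532695 104.5
hole 308.9506172839506 198.11111111111111 27.0
hole 323.1728395061728 193.0648148148148 54.0
hole 323.0112721417069 177.4476650563607 103.5
hole 365.5495867768595 131.50413223140495 121.0
hole 282.87482419127986 129.0745428973277 118.5
```

```bash
cat >> h.py <<'E'
def fit4(c,uvs,z):
    "fit centre,yaw (mod 180) of the 112 x 84 hole pattern from 4 pixel positions"
    P=np.array([onz(c,uv,z) for uv in uvs])[:,:2]; C=P.mean(0)
    i=np.argsort(np.arctan2(*(P-C).T[::-1])); P=P[i]
    e=[P[1]-P[0],P[2]-P[1],P[3]-P[2],P[0]-P[3]]; L=[np.linalg.norm(v) for v in e]
    k=0 if L[0]>L[1] else 1; v=e[k]-e[k+2]; print("sides",np.round(L,1)); return C,np.degrees(np.arctan2(v[1],v[0]))
E
python3 - <<'E'
from h import *
np.set_printoptions(precision=2,suppress=True)
c=cam("wrist"); U=[(359.3,238.4),(283,236.1),(365.5,131.5),(282.9,129.1)]
C,y=fit4(c,U,4); print(C,y)
o=get_obs(); R0=R.from_rotvec(o["orientation"]); print(o["ee_pos"], R0.inv().apply(np.r_[C,0]-[*o["ee_pos"][:2],0]))
x=R0.as_matrix()[:,0]; print("tool x yaw",np.degrees(np.arctan2(x[1],x[0])))
E
```

```text
sides [111.7  83.8 112.1  83.9]
[555.01   8.97] -14.130471361025677
[587.41  -2.   234.76] [34.01  3.6   0.09]
tool x yaw 167.34481004822362
```

```bash
python3 -m jog '-0.05 -0.21 -0.1 0 0 0.05 -1;-0.1 -0.43 -0.128 0 0 0.1 -1;-0.16 -0.64 -0.128 0 0 0.1 -1' >/dev/null
python3 -m jog '-0.05 -0.21 -0.1 0 0 0.05 -1;-0.1 -0.43 -0.128 0 0 0.09 -1;-0.16 -0.64 -0.128 0 0 0.09 -1;-0.16 -0.64 -0.128 0 0 0.09 -1;-0.16 -0.64 -0.128 0 0 0.09 -1'
cat >> h.py <<'E'
def meano(n=5):
    "average several pose readings (each wrist picture advances a control period)"
    E=[];Q=[]
    for _ in range(n):
        o=get_obs(); E.append(o["ee_pos"]); Q.append(o["orientation"]*np.sign(o["orientation"][1])); get_image("wrist")
    o=dict(o); o["ee_pos"]=np.mean(E,0); o["orientation"]=np.mean(Q,0); return o,np.std(E,0)
E
python3 - <<'E'
from h import *
np.set_printoptions(precision=2,suppress=True)
o,sd=meano(); im=get_image("wrist")[:,:,::-1].copy(); cv2.imwrite("pics/w19.png",im); c=cam("wrist",o); print(get_obs()["t"],o["ee_pos"],sd,o["orientation"])
for t in("plinth_thread0","plinth_well"):
    for r in pinpoint(t,"wrist")[:4]: p=w(c,r["xyz"]); print(t,round(r["confidence"],2),p,px(c,p))
hsv=cv2.cvtColor(im,cv2.COLOR_BGR2HSV); m=cv2.inRange(hsv,(17,110,90),(35,255,255)); m[330:]=0
n,l,s,ce=cv2.connectedComponentsWithStats(m)
for i in range(1,n):
    if s[i,4]>8: print(ce[i],s[i].tolist())
E
```

```text
t: 29.7
ee_pos: [587.2, -265.3, 286.1]
orientation: [-0.501, -3.1, -0.002]
ft_force: [0.3, 1.4, -0.9]
width: 87.8
grasp_force: 0.0
30.0 [ 587.48 -264.59  286.3 ] [0.17 0.36 0.14] [0.5 3.1 0. ]
plinth_thread0 0.93 [ 627.21 -233.98   54.91] [356.73 241.71]
plinth_thread0 0.65 [ 561.05 -253.49    4.98] [320.86 185.24]
plinth_thread0 0.57 [ 497.88 -275.63   58.84] [280.93 137.82]
plinth_thread0 0.54 [ 572.84 -292.61   23.41] [292.22 207.21]
plinth_well 0.62 [ 565.68 -253.67   52.21] [322.38 193.96]
plinth_well 0.3 [ 542.79 -271.84   24.26] [300.62 176.71]
[195.99  21.4 ] [130, 0, 126, 68, 4118]
[535.73 108.14] [485, 43, 108, 133, 10969]
[277.74 136.86] [273, 132, 11, 11, 81]
[360.17 137.1 ] [355, 132, 11, 11, 87]
[ 29.41 157.71] [8, 143, 42, 33, 733]
[  2.32 180.28] [0, 170, 8, 18, 74]
[ 51.45 194.82] [33, 177, 39, 33, 644]
[ 12.22 212.2 ] [0, 194, 31, 33, 571]
[ 72.24 231.26] [54, 216, 37, 33, 594]
[ 32.26 247.51] [13, 233, 38, 32, 580]
[280.33 243.24] [276, 239, 10, 10, 58]
[356.75 243.46] [352, 239, 10, 10, 68]
[ 92.51 265.13] [75, 247, 36, 33, 558]
[  3.84 265.9 ] [0, 256, 12, 20, 130]
[ 53.43 280.4 ] [37, 263, 35, 32, 534]
[185.52 286.82] [163, 270, 48, 43, 973]
[212.38 273.08] [211, 270, 4, 6, 13]
[ 15.24 295.43] [0, 279, 34, 31, 516]
[232.84 323.4 ] [225, 311, 16, 19, 138]
[133.07 326.21] [132, 323, 3, 7, 14]
```

```bash
python3 - <<'E'
from h import *
np.set_printoptions(precision=2,suppress=True)
o=get_obs(); o=dict(o); o["ee_pos"]=np.array([587.48,-264.59,286.3]); c=cam("wrist",o)
C,y=fit4(c,[(277.74,136.86),(360.17,137.1),(280.33,243.24),(356.75,243.46)],55); R0=R.from_rotvec(o["orientation"]); M=R0.as_matrix(); print("plinth",C,y,"tool yaw",np.degrees(np.arctan2(M[1,0],M[0,0])),"tilt",M[:,2],"tool",R0.inv().apply(np.r_[C,0]-[*o["ee_pos"][:2],0]))
# to cover: TCP over its centre, yaw 165.87
tc=np.array([555,9.,150]); 
p0=o["ee_pos"]; E=R.from_euler("ZX",[165.87,180],degrees=True)
rowsto(p0,R0,[(p0+(tc-p0)*[k/2,k/2,0],E) for k in (1,)]); 
pm=p0+(tc-p0)*[.5,.5,0]; rowsto(pm,E,[((555,9,286),E),(tc,E)])
E
```

```text
sides [112.4  84.4 112.5  84.2]
plinth [ 561.92 -256.76] -18.54804463034413 tool yaw 161.66715360813114 tilt [-0.  0. -1.] tool [26.72 -0.61  0.02]
0.292 0.624 0.000 0.001 -0.001 -0.140
0.246 0.643 0.002 0.000 0.000 0.000
0.246 0.643 0.682 0.000 0.000 0.000
```

```bash
python3 -m jog '0.07 0.16 0 0 0 -0.05 -1;0.15 0.36 0 0 0 -0.1 -1;0.22 0.52 0 0 0 -0.14 -1;0.292 0.624 0 0 0 -0.14 -1;0.292 0.624 0 0 0 -0.14 -1' >/dev/null
python3 -m jog '0.07 0.18 0 0 0 0 -1;0.15 0.4 0.1 0 0 0 -1;0.22 0.6 0.25 0 0 0 -1;0.246 0.643 0.45 0 0 0 -1;0.246 0.643 0.6 0 0 0 -1;0.246 0.643 0.68 0 0 0 -1;0.246 0.643 0.68 0 0 0 -1'
cat > mc.py <<'E'
from h import *
np.set_printoptions(precision=2,suppress=True)
o,sd=meano(4); im=get_image("wrist")[:,:,::-1].copy(); cv2.imwrite("pics/w20.png",im); c=cam("wrist",o); print(get_obs()["t"],o["ee_pos"],sd)
hsv=cv2.cvtColor(im,cv2.COLOR_BGR2HSV); m=cv2.inRange(hsv,(18,100,40),(35,255,255)); m[340:]=0; M=big(m)
cn2,hi=cv2.findContours(M,cv2.RETR_CCOMP,cv2.CHAIN_APPROX_NONE)
R0=R.from_rotvec(o["orientation"]); x=R0.as_matrix()[:,0]; print("tool yaw",np.degrees(np.arctan2(x[1],x[0])))
for i,q in enumerate(cn2):
    if cv2.contourArea(q)>25: mm=cv2.moments(q); u,v=mm["m10"]/mm["m00"],mm["m01"]/mm["m00"]; print(hi[0][i][3]>=0,round(u,1),round(v,1),cv2.contourArea(q),cv2.boundingRect(q),R0.inv().apply(onz(c,(u,v),4)-o["ee_pos"]))
E
python3 mc.py
```

```text
t: 31.3
ee_pos: [554.2, 6.7, 148.5]
orientation: [-0.388, -3.113, 0.0]
ft_force: [0.6, -0.8, -0.2]
width: 87.8
grasp_force: 0.0
31.55 [555.42   6.57 150.37] [0.84 0.06 1.23]
tool yaw 165.7761621395849
False 317.3 232.4 19462.5 (251, 156, 134, 156) [  2.84  -1.88 146.36]
True 364.0 299.1 136.0 (357, 292, 15, 15) [-58.43  39.78 146.51]
True 270.3 298.5 139.0 (263, 292, 15, 14) [-57.88 -43.95 146.46]
True 317.0 260.1 103.5 (310, 254, 14, 13) [-21.87  -2.24 146.41]
True 369.4 172.0 183.0 (362, 164, 16, 17) [ 53.25  40.44 146.28]
True 266.0 171.1 194.0 (258, 162, 17, 19) [ 53.94 -43.45 146.24]
```

```bash
python3 -m jog '-0.012 -0.009 0.2 0 0 0.01 -1;-0.012 -0.009 0.4 0 0 0.01 -1;-0.012 -0.009 0.54 0 0 0.01 -1;-0.012 -0.009 0.54 0 0 0.01 -1;-0.012 -0.009 0.54 0 0 0.01 0;-0.012 -0.009 0.54 0 0 0.01 1;-0.012 -0.009 0.54 0 0 0.01 1;-0.012 -0.009 0.54 0 0 0.01 1' >/dev/null
python3 -m jog '0 0 0 0 0 0 1;0 0 0 0 0 0 1;0 0 0 0 0 0 1;0 0 0 0 0 0 1;0 0 0 0 0 0 1;0 0 0 0 0 0 1;0 0 0 0 0 0 1'
python3 mc.py
```

```text
t: 33.05
ee_pos: [557.2, 4.8, 42.8]
orientation: [-0.397, -3.116, -0.001]
ft_force: [0.3, 0.3, 0.1]
width: 23.4
grasp_force: 30.0
33.3 [557.19   4.82  42.8 ] [0.01 0.01 0.01]
tool yaw 165.4895558617357
False 318.9 236.3 30644.0 (212, 160, 214, 180) [26.12 -0.63 38.79]
True 400.7 183.7 454.0 (388, 172, 26, 25) [54.15 41.73 38.8 ]
True 238.1 183.3 420.5 (226, 171, 25, 26) [ 54.36 -42.46  38.75]
```

```bash
python3 -m jog '0 0 -0.03 0 0 0 1;0 0 -0.12 0 0 0 1;0 0 -0.25 0 0 0 1;0 0 -0.38 0 0 0 1;0 0 -0.45 0 0 0 1;0 0 -0.475 0 0 0 1'
python3 -m jog '-0.01 -0.03 0 0 0 0 1;-0.03 -0.11 0 0 0 0 1;-0.065 -0.24 0 0 0 0 1;-0.1 -0.37 0 0 0 0 1;-0.135 -0.5 0 0 0 0 1;-0.171 -0.63 0 0 0 0 1' 
python3 -m jog '-0.035 -0.13 0 0 0 0.03 1;-0.07 -0.26 0 0 0 0.06 1;-0.105 -0.39 0 0 0 0.09 1;-0.14 -0.51 0 0 0 0.11 1;-0.16 -0.59 0 0 0 0.13 1;-0.171 -0.63 0 0 0 0.13 1;-0.171 -0.63 0 0 0 0.13 1;-0.171 -0.63 0 0 0 0.13 1'
python3 - <<'E'
from h import *
np.set_printoptions(precision=2,suppress=True)
o,sd=meano(4); R0=R.from_rotvec(o["orientation"]); print(o["t"],o["ee_pos"],sd,o["ft_force"]); x=R0.as_matrix(); print(np.degrees(np.arctan2(x[1,0],x[0,0])),x[:,2])
rowsto(o["ee_pos"],R0,[((560.3,-256.2,107.8),R.from_euler("ZX",[161.6,180],degrees=True))])
im=get_image("wrist")[:,:,::-1].copy(); cv2.imwrite("pics/w21.png",im); hsv=cv2.cvtColor(im,cv2.COLOR_BGR2HSV); m=cv2.inRange(hsv,(18,100,40),(35,255,255)); m[340:]=0; M=big(m)
cn2,hi=cv2.findContours(M,cv2.RETR_CCOMP,cv2.CHAIN_APPROX_NONE)
for i,q in enumerate(cn2):
    if cv2.contourArea(q)>100: mm=cv2.moments(q); print(mm["m10"]/mm["m00"],mm["m01"]/mm["m00"],cv2.contourArea(q))
E
```

```text
t: 33.9
ee_pos: [557.9, 4.6, 139.3]
orientation: [0.397, 3.115, 0.001]
ft_force: [0.9, -0.8, -4.4]
width: 23.9
grasp_force: 30.0
t: 34.5
ee_pos: [557.6, -128.0, 136.2]
orientation: [-0.397, -3.113, -0.001]
ft_force: [0.0, 0.3, -3.2]
width: 23.9
grasp_force: 30.0
t: 35.3
ee_pos: [559.9, -255.8, 137.2]
orientation: [-0.502, -3.1, -0.002]
ft_force: [0.2, -0.1, -3.7]
width: 24.1
grasp_force: 30.0
35.45 [ 560.12 -255.51  137.45] [0.16 0.17 0.16] [-0.38  0.24 -3.57]
161.63612098587114 [ 0.  0. -1.]
-0.002 -0.003 0.148 0.002 0.002 0.001
318.9526465280844 236.25382573093677 30571.5
400.9776768823307 183.96443435489974 440.5
237.4661716171617 183.72277227722773 404.0
```

```bash
python3 -m jog '0 -0.003 0.04 0 0 0 1;-0.002 -0.003 0.09 0 0 0 1;-0.002 -0.003 0.13 0 0 0 1;-0.002 -0.003 0.146 0 0 0 1;-0.002 -0.003 0.146 0 0 0 1'
cat > fin.py <<'E'
from h import *
np.set_printoptions(precision=2,suppress=True)
o,sd=meano(4); R0=R.from_rotvec(o["orientation"]); print(o["t"],o["ee_pos"],sd,o["ft_force"])
im=get_image("wrist")[:,:,::-1].copy(); cv2.imwrite("pics/w22.png",im); c=cam("wrist",o)
zt=o["ee_pos"][2]-42.8+4; print("plate top z",zt)
for s in(1,-1):
    u,v=px(c,o["ee_pos"]+R0.apply([54.25,-.4+42*s,o["ee_pos"][2]-zt])).astype(int)
    hsv=cv2.cvtColor(im,cv2.COLOR_BGR2HSV)[v-18:v+19,u-18:u+19]
    print("hole",u,v)
    for r in hsv[:,:,2]: print("".join("0123456789ABCDEFGHIJKLMNOP"[min(25,int(x)//10)] for x in r))
E
python3 fin.py
```

```text
t: 36.05
ee_pos: [560.0, -256.8, 107.4]
orientation: [-0.502, -3.099, -0.002]
ft_force: [0.2, -0.5, -3.1]
width: 23.9
grasp_force: 30.0
36.2 [ 560.37 -257.04  108.08] [0.28 0.15 0.46] [-0.26 -0.39 -4.09]
plate top z 69.27949795400943
hole 400 183
OOOOOOOOOOOOOOOOOOOOOOOOOOOOOOOOOOOOO
OOOOOOOOOOOOOOOOOOOOOOOOOOOOOOOOOOOOO
OOOOOOOOOOOOOOOOOOOOOOOOOOOOOOOOOOOOO
OOOOOOOOOOOOOOOOOOOOOOOOOOOOOOOOOOOOO
OOOOOOOOOOOOOOOOOOOOOOOOOOOOOOOOOOOOO
OOOOOOOOOOOOOOOOOOOOOOOOOOOOOOOOOOOOO
OOOOOOOOOOOOOOOOOOOONOOOOOOOOOOOOOOOO
OOOOOOOOOOOOOOONLLKJJJJMOOPOOOOOOOOOO
OOOOOOOOOOOOOMMMFFFEEEEDFKOPOOOOOOOOO
OOOOOOOOOOONNNONDEEEFED95BKOOOOOOOOOO
OOOOOOOOOONNOPOIADEFFFEE95BINOOOOOOOO
OOOOOOOOOONOPIB516BEFFFFD738IOOOOOOOO
OOOOOOOOONOOG000005BEGFFC855CKOOOOOOO
OOOOOOOONNPJ31000126CGGFD9556FNOOOOOO
OOOOOOONNONC42100124BGGEEA554BLOOOOOO
OOOOOOONNPM653010125AGGFFC5656HOOOOOO
OOOOOOONOPN944200136BGGFEA5653EOOOOOO
OOOOOONNOOOE44300249EGGFD86654FOOOOOO
OOOOOOONOOPL8210137CGHGFB55653FNOOOOO
OOOOOONNOOOPKC548EFFGGGFA56654FNOOOOO
OOOOOONNOOOOPOLLNOOKFFED866553FOOOOOO
OOOOOOOMNOOOOOPPPPPOEED9666665GOOOOOO
OOOOOOOLKOOOOOOOP
[... 1271 characters left out ...]
KF631101DKJGHHHH
LLLLLIA4666666788FKLMNLGC77ADGKKGHHHH
LKLLMJC4566666796CJKLMNMKHIJKJKKHHHHH
KKKLMJD75666666889DIKKMMMMMLLIKMJGHGH
LKKLLKF756666667878EIKKKLLLKKIKMJHHHH
LKKKLLIA566666567878DHIJJJJJIGIIGHHHH
LLLKLMLE7556666668878ADEGIIHGGGGHHGGH
LKKKLLLIB7666665798777779CCCGIGGHHHHH
KLKKLLLKHC75666678887777667CJLIGHHHHH
KLKLLLLLJHC766666787887778CHLMJGHHHHH
LLKKLLLLLJHC7565568887767CILMMLIHHHHH
LKKLLLLLLKKHEC965567767BEILLLLMJHHHHH
KLKLLLLKLLLKJIFCBA9AACFIKLMLLMMKGHHHG
LLKLLLLLLKLLKKKJIHHHIKLLMLLLKJJIHHHHH
LLKKLLLKKLLLLLLLLLLLLLMLLLLLIFGGHHGHH
LKKKKLLLKKKLKKKLLLLLLLLKKKKLIFFGGGGGG
KKKKKLLKKKKKKKKLLLKLLLLKKKKLKHFGGGGGG
KKKKKLLLKKKKKKKLLKKLLLLKKKLLLJFGGGGGG
LKKKLLLLKKLKKKKLLKKLLLLKKLJIIHFGGGGGG
```

```bash
python3 - <<'E'
from h import *
np.set_printoptions(precision=2,suppress=True)
o=dict(get_obs()); o["ee_pos"]=np.array([560.37,-257.04,108.0]); c=cam("wrist",o); R0=R.from_rotvec(o["orientation"])
f=lambda uv,z:R0.inv().apply(onz(c,uv,z)-o["ee_pos"])
for h,t in [((400.9,183.9),(397.2,180)),((237.5,183.7),(245.3,179.8))]:
    print("hole",f(h,69.2),"thread",f(t,55),"diff",f(t,55)-f(h,69.2))
E
```

```text
hole [54.03 41.81 38.81] thread [54.8  42.88 53.01] diff [ 0.77  1.07 14.2 ]
hole [ 54.11 -42.84  38.78] thread [ 54.89 -41.6   52.98] diff [ 0.78  1.24 14.2 ]
```

```bash
python3 -m jog '0.004 0.006 0 0 0 0 1;0.004 0.006 0 0 0 0 1;0.004 0.006 0 0 0 0 1;0.004 0.006 0 0 0 0 1;0.004 0.006 0 0 0 0 1'
python3 fin.py | head -42
python3 - <<'E'
from h import *
np.set_printoptions(precision=1,suppress=True)
for n in("top","side"):
  c,im=snap(n,n+"23")
  for t in("cover","cover_hole0","scoop_pan","tray","mug","oil_bottle"):
    for r in pinpoint(t,n)[:3]:
      if r["confidence"]>.5: print(n,t,round(r["confidence"],2),w(c,r["xyz"]))
E
```

```text
t: 36.8
ee_pos: [560.1, -255.7, 108.5]
orientation: [-0.502, -3.101, -0.001]
ft_force: [-0.1, 1.1, -2.6]
width: 23.8
grasp_force: 30.0
36.95 [ 560.14 -255.69  108.5 ] [0.01 0.01 0.01] [-1.09 -0.63 -2.88]
plate top z 69.69762831090294
hole 400 183
OOOOOOOOOOOOOOOOOOOOOOOOOOOOOOOOOOOOO
OOOOOOOOOOOOOOOOOOOOOOOOOOOOOOOOOOOOO
OOOOOOOOOOOOOOOOOOOOOOOOOOOOOOOOOOOOO
OOOOOOOOOOOOOOOOOOOOOOOOOOOOOOOOOOOOO
OOOOOOOOOOOOOOOOOOOOOOOOOOOOOOOOOOOOO
OOOOOOOOOOOOOOOOOOOOOOOOOOOOOOOOOOOOO
OOOOOOOOOOOOOOOOOOOOOOOOOOOOOOOOOOOOO
OOOOOOOOOOOOOONNLJHGHHJMOOOOOOOOOOOOO
OOOOOOOOOOOOONNNKB85569EGLOPOOOOOOOOO
OOOOOOOOOOONNNOOOJCA65544BKOOOOOOOOOO
OOOOOOOOOONNNOOOPMEEB65555BINOOOOOOOO
OOOOOOOOOONOPPPOPMDFEB766649JOOOOOOOO
OOOOOOOOONOPNLNPPMDEFEA56656BJOOOOOOO
OOOOOOOONONIB6CHMPKFFFB566654ENOOOOOO
OOOOOOOOONC34420BNMFFFB566554CLOOOOOO
OOOOOOOONG3455302GJEFEC7666656HOOOOOO
OOOOOOOOK64445301BGFFFD8656653ENOOOOO
OOOOOOOPK345554118JLGFE9666663FNOOOOO
OOOOOOOOL344545339NOFFC8566654FNOOOOO
OOOOOONOM74444223EONEFC6666653FOOOOOO
OOOOOONOOI322213ALPMEEB6666655GOOOOOO
OOOOOONOPOI8238DLOPOKD85666656GOOOOOO
OOOOOOONOPONKKNOO
[... 697 characters left out ...]
 [ 501.4 -284.1   72.7]
top cover_hole0 0.59 [ 628.6 -233.5   64.8]
top scoop_pan 0.79 [525.9 256.3  10.8]
top scoop_pan 0.57 [288.1 280.6  11.3]
top tray 0.76 [572.5 271.1  -0.8]
top mug 0.96 [770.1 122.1  -1.9]
top oil_bottle 0.9 [ 781.4 -128.7    4.4]
top oil_bottle 0.54 [767.3 121.8  -2.4]
side cover 0.75 [ 288.1 -290.2    1.5]
side cover 0.74 [ 561.9 -254.7   62.2]
side cover_hole0 0.83 [ 378.1 -328.9    6.6]
side cover_hole0 0.74 [ 490.4 -278.    72.7]
side cover_hole0 0.72 [ 199.4 -248.2    6.2]
side scoop_pan 0.91 [527.5 256.4  11.7]
side scoop_pan 0.87 [285.9 284.3   8.9]
side tray 0.56 [571.4 275.4   1.2]
side mug 0.81 [768.8 123.4  -0.5]
side oil_bottle 0.89 [ 781.2 -131.6    1.2]
```

The cover's holes sit over the threads to within about 0.6 mm, level, with a gap of about 10 mm, and the reading is steady. The scoop lies in the trough, and the mug and bottle are where they were. Handing in.

```bash
python3 -c "
from workcell import *
print(close_job())"
```

```text
the job is handed in; nothing more can be done
None
```

Handed in at about 37 s with four balls in the well, the scoop back in the trough, and the cover held level about 10 mm above the plinth with its holes lined up; an early wrist swing at a joint limit spilled the scoop, so I scooped two of the four off the bench instead of the trough, and one ball is still lying there.

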